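# Load the last pressed bar and slide the drying tray out for handover

## Task

Lift the pressed fruit bar out of the white mould and lay it, without dropping it, flat in the middle of the one empty place on the yellow drying tray, the same way round as the other five bars. Then slide the loaded tray along its stand, out to the robot's left, until the blue lines on its side rims are level with the open left ends of the stand's runners, ready for a colleague to take the free end. More than half of the tray then hangs out, so finish while still holding its rear end (the end still on the stand), keeping the tray level on the runners and never letting it tip or lifting it off; the five other bars stay in their places and the loose things on the table stay where they are.

Things in the scene. Friction and masses are not known exactly. Their poses are not given: they have to be found in the camera images.
- bar_mid (a point): centre of the pressed fruit bar to be loaded: an amber block 36 (its x) x 90 (its y) x 32 mm high, about 0.09 kg, firm. It sits level in one of the mould's three cavities, 13 mm deep with 1.5 mm play on each side, so that its upper 19 mm stand proud; the other two cavities are empty. Its axes: y along its length, z up
- mould: lower half of the bar mould, fixed to the table: steel base 220 x 150 x 8 mm, white block 190 (its x) x 130 (its y) mm on it, flat top 44 mm above the table; four steel guide pins 9 mm thick stand 12 mm above that top near the block's corners (87 mm along x and 57 mm along y from its middle). Cavities 60 mm apart along x, long along y. Origin: centre of its underside
- stand: stainless tray stand, fixed: two level angle-iron runners 380 mm long along its x, which the tray slides on, 90 mm above the table, each with a 16 mm upright lip outside the tray (252 mm apart inside, so 6 mm play on each side of the tray). Both ends are open; small black caps sit flush on the lips' outer ends. Origin: on the table under its middle; x points outward, the way the tray is slid (to the robot's left); z up
- stand_edge (a point): midway between the outer (+x, left) ends of the two runners, at the height of their sliding surface; axes as the stand's
- tray: yellow drying tray, loose, 360 (its x) x 240 (its y) x 45 mm high, walls 12 mm thick with slots all round, mesh floor 5 mm thick, about 0.4 kg empty, 0.9 kg loaded. It starts lying wholly or nearly wholly on the stand, x in line with the stand's x (leading wall at +180 mm, rear wall at -180 mm). Slides with dry friction of plastic on steel. Loaded, it balances about its middle. Origin: centre of its underside
- tray_mark (a point): the tray's mark: blue lines 10 mm wide down both of its side rims, 40 mm behind its middle (220 mm behind its leading end). This point lies between them on the tray's underside, on its centre line, and is to come to the stand_edge point; axes as the tray's
- tray_rear (a point): middle of the top of the tray's rear wall (12 mm thick along the tray's x, 240 mm long along its y, 45 mm high), a place to grip it; the nearest bars lie 60 mm inside the wall's inner face; axes as the tray's
- place (a point): centre of the empty place on the tray's mesh floor (top of the mesh), in the leading row on the robot's side; the bar's centre comes 16 mm above it, bar length along the tray's y. Gap to the bar beside it along y and to the wall about 9 mm each, to the next row 59 mm, to the leading wall 45 mm; axes as the tray's
- bar1_mid (a point): centre of bar 1 of the five alike bars already loose on the tray, at about x -85, y -54 mm from the tray's middle; 36 (x) x 90 (y) x 32 mm, to be left in its place
- bar2_mid (a point): centre of bar 2 of the five alike bars already loose on the tray, at about x -85, y 54 mm from the tray's middle; 36 (x) x 90 (y) x 32 mm, to be left in its place
- bar3_mid (a point): centre of bar 3 of the five alike bars already loose on the tray, at about x 10, y -54 mm from the tray's middle; 36 (x) x 90 (y) x 32 mm, to be left in its place
- bar4_mid (a point): centre of bar 4 of the five alike bars already loose on the tray, at about x 10, y 54 mm from the tray's middle; 36 (x) x 90 (y) x 32 mm, to be left in its place
- bar5_mid (a point): centre of bar 5 of the five alike bars already loose on the tray, at about x 105, y -54 mm from the tray's middle; 36 (x) x 90 (y) x 32 mm, to be left in its place
- punch: upper half of the mould, loose bystander: steel plate 200 x 140 x 10 mm with three white punches on top, 32 mm high in all. Origin: centre of its underside
- scraper: dough scraper, loose bystander: steel blade 85 x 150 mm with a blue handle 22 mm high along one side. Origin: on the table, near the handle
- jar: clear jar with a blue lid, loose bystander, 72 mm wide, 80 mm high. Origin: centre of its underside
There are look-alikes about, which are no part of the job. What is shaped like the part that bears bar3_mid but pink is not meant.

How it is judged:
By the outcome, as a careful person would: the job done as asked, in the order asked, and still so for the second after the job is handed in, while the arm keeps its last pose, push and grip.
It also fails if it takes over 54 s, if anything falls off the work surface, if the arm or the gripper's body presses on something with over 40 N, if the wrist force passes 120 N, or if a joint passes its speed limit or range.

## Robot

A 7-joint arm with a two-finger parallel gripper is mounted at the origin on the work surface. World frame = base frame: x ahead of the robot, y to its left, z up, the work surface at z = 0. Lengths are in m, angles in rad, forces in N, time in s.
With the tool pointing down it reaches from about 0.4 to 0.925 m from the base axis. Payload 5.6 kg.
Tool frame: the origin (TCP) lies between the finger pads; the fingertips stand 8 mm ahead of it and the grasp point (between the pads) lies 11 mm behind it; z points along the fingers, y is the direction in which the jaws open and shut (so a half turn about z gives the same grasp; the last joint's range is limited). The gripper opens to 85 mm and grips with 20 to 120 N. Pads are 22 mm wide; open, the fingers measure 114 mm over their backs; the gripper's body (76 mm by 85 mm) begins 54 mm behind the grasp point. The pads swing forward as they close: fully open they stand 13 mm farther back than shut.
Start: joints at [-1.35, 0.468, -0.012, 1.603, 0.006, 1.071, -0.056], TCP at [0.17, 0.628, 0.21] pointing down, gripper open.
Joint ranges: [-2.53, 2.53], [-0.31, 2.02], [-1.57, 1.55], [0.28, 2.44], [-1.29, 4.43], [0.15, 1.84], [-2.92, 2.92]. Speed limits (rad/s): [2.57, 2.57, 3.14, 3.14, 3.14, 3.14, 3.14].

## Interface

Orientations are given as a rotation vector (axis times angle).
In Python, from workcell import status, imaging, env gives the robot as it stands. The module is installed in compiled form; this text tells all that it offers.
- The arm moves only by the shell command python3 -m creep 'ROWS'. ROWS is JSON, a list of rows, each a list of 7 numbers: the shift along the tool's x, y, z scaled (see below), then the turn, a rotation vector about the tool's x, y, z scaled (see below), then the opening, from -1 (shut) to 1 (fully open). A call has 1 to 10 rows; each row is the pose to reach, as a shift and turn from the pose commanded when the call began, along the tool's axes at that moment; what a row does not reach only later rows make up. The controller multiplies each number of a shift by 0.5 m and each number of a turn by 0.5 rad. A row lasts 1/12 s, in which the tool goes at most 41.7 mm and 7.16 degrees, less where a joint would pass 70% of its speed; a pose out of reach is approached as far as the arm can. A call with a number of a shift or a turn outside -1 to 1 is refused whole. A call with a gripper value outside its range is refused whole. The fingers move at their own pace and stop on an object; the grip force is fixed at half the most. Time passes only in rows, so rows that repeat a pose let the fingers close. It gives the time, the measured TCP pose, the force and the opening at its end, in the units of the state.
- status.sense(): the state, without advancing time (a new reading comes with each control period).
- imaging.get_image(name): name is "scene" or "top"; returns a dict with "img" (384x512x3 uint8, red, green, blue), "camera_matrix" (3x3 intrinsics, pixels), "xyz" and "orientation" of the camera in the world. Camera axes: x right, y down, z forward; pixel columns grow to the right and rows downward; lengths in m; the calibration is good to about 2 mm. A picture is of the moment at which its call begins. There is no depth.
- env.sign_off(): hands the job in, once; it reports no verdict.
The state is a dict: "t": time; "q": joint angles; "qvel": joint speeds; "joint_efforts": joint torques, N m; "ee_pos": TCP position; "orientation": TCP orientation; "wrist_force": force on the tool from outside, world axes, zero at the start; "ft_torque": the same for the moment, N m; "gripper_width": finger opening in m.
Only numpy, scipy, OpenCV 4.12 (cv2) and the standard library are available. Lean on these libraries where they do the work, as an engineer would, in place of code of your own. Each camera call takes 0.05 s, during which the arm holds its last target.

## Working session

There is one attempt and no reset: what is moved stays moved. The work goes in short steps, Python scripts to look and compute and a shell command to move; the robot and the scene stay as the last step left them, time stands still between calls to the robot, and variables do not carry over. Pictures are saved under pics/ and viewed, and the job is handed in when it is done.

```bash
mkdir -p pics; python3 - <<'E'
from workcell import status, imaging, env
import cv2
s=status.sense()
for k,v in s.items(): print(k,v)
for n in("scene","top"):
    d=imaging.get_image(n)
    cv2.imwrite(f"pics/{n}0.png",d["img"][:,:,::-1])
    print(n,d["camera_matrix"],d["xyz"],d["orientation"])
E
```

```text
t 0.0
q [-1.35000407  0.46839577 -0.01157787  1.60360661  0.00599205  1.07142992
 -0.05630014]
qvel [-0.00103804  0.00020834  0.00133739 -0.00192889 -0.00172589 -0.00052861
 -0.00073032]
joint_efforts [ 2.48046845e-04 -5.32381618e+01  2.19696842e-02 -2.51299131e+01
  1.15582507e-02  7.71058782e-03  3.61977141e-05]
ee_pos [0.16940942 0.62691768 0.20943334]
orientation [-4.13289719e-01 -3.11417862e+00  2.83071156e-03]
wrist_force [ 1.20111782 -0.18371287  0.17252235]
ft_torque [0.01874046 0.01692119 0.05750889]
gripper_width 0.085313043821683
scene [[366.48552295   0.         260.36701896]
 [  0.         366.48552295 193.73845526]
 [  0.           0.           1.        ]] [ 1.14472358 -0.21119186  1.06773493] [-2.20576358 -1.47536195  0.43933448]
top [[462.92408494   0.         250.94589113]
 [  0.         462.92408494 190.28170879]
 [  0.           0.           1.        ]] [0.49137197 0.00235803 1.27997537] [-2.11779678  2.18374193 -0.10140783]
```

View pics/scene0.png

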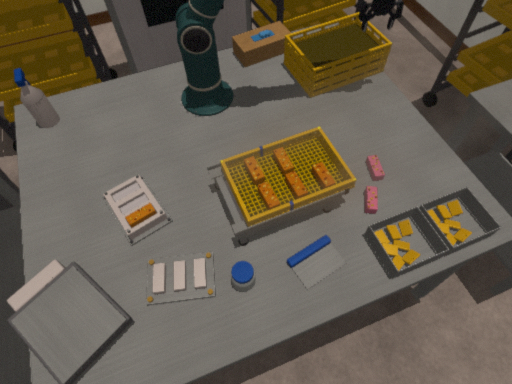

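View pics/top0.png

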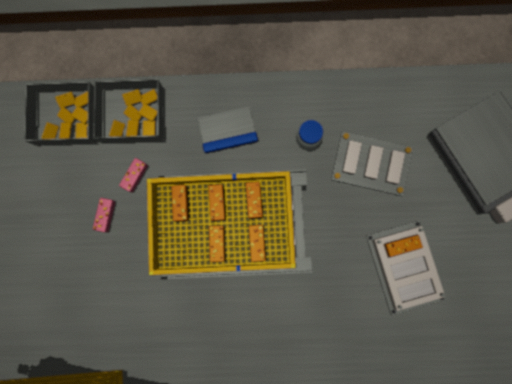

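```bash
cat > h.py <<'E'
import numpy as np, cv2
from scipy.spatial.transform import Rotation as R
from workcell import status, imaging, env
def cam(n):
    d=imaging.get_image(n); d["R"]=R.from_rotvec(d["orientation"]).as_matrix(); d["K"]=np.array(d["camera_matrix"]); d["c"]=np.array(d["xyz"]); return d
def proj(d,p):
    q=d["K"]@(d["R"].T@(np.array(p)-d["c"])); return q[:2]/q[2]
def ray(d,uv):
    r=d["R"]@np.linalg.solve(d["K"],[uv[0],uv[1],1.]); return r/np.linalg.norm(r)
def onz(d,uv,z):
    r=ray(d,uv); return d["c"]+r*(z-d["c"][2])/r[2]
def tri(a,ua,b,ub):
    r1,r2=ray(a,ua),ray(b,ub); M=np.stack([r1,-r2],1); s=np.linalg.lstsq(M,b["c"]-a["c"],rcond=None)[0]
    p,q=a["c"]+s[0]*r1,b["c"]+s[1]*r2; return (p+q)/2,np.linalg.norm(p-q)
def save(d,name,box=None,k=1):
    im=d["img"][:,:,::-1]
    if box: x0,y0,x1,y1=box; im=im[y0:y1,x0:x1]
    cv2.imwrite(f"pics/{name}.png",cv2.resize(im,None,fx=k,fy=k,interpolation=cv2.INTER_CUBIC))
E
python3 - <<'E'
from h import *
T=cam("top");S=cam("scene")
for d in(T,S):
    print(proj(d,[0,0,0]),proj(d,[.17,.627,.21]),d["R"][:,2])
save(T,"top_tray",(135,160,325,290),4)
save(T,"top_mould",(360,215,455,320),6)
save(S,"sc_tray",(205,120,365,250),5)
save(S,"sc_mould",(95,170,180,245),8)
E
```

```text
[268.98217615 432.78618643] [-11.90383643 396.69536907] [ 0.11637966  0.02031511 -0.99299701]
[206.79251623  96.31139642] [373.11547524  36.81076598] [-0.4938981   0.18781549 -0.84899353]
```

View pics/top_tray.png

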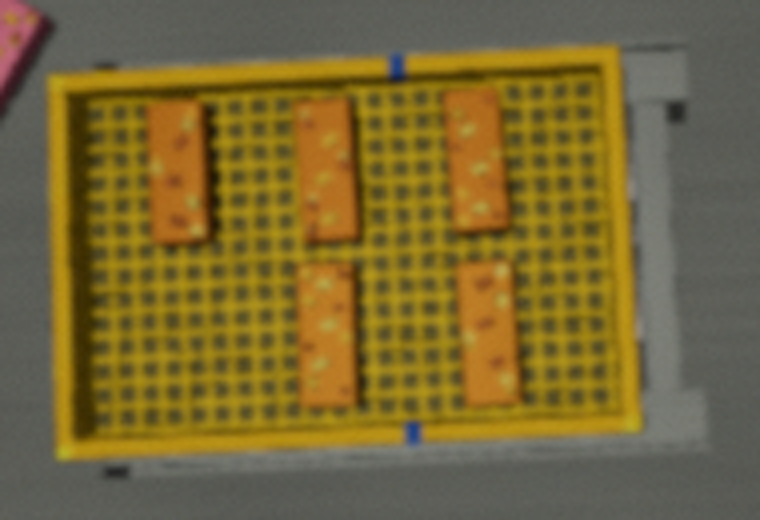

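View pics/top_mould.png

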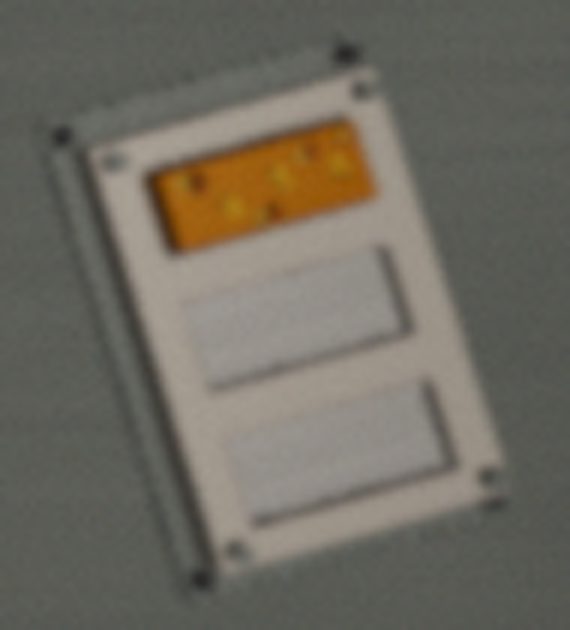

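View pics/sc_tray.png

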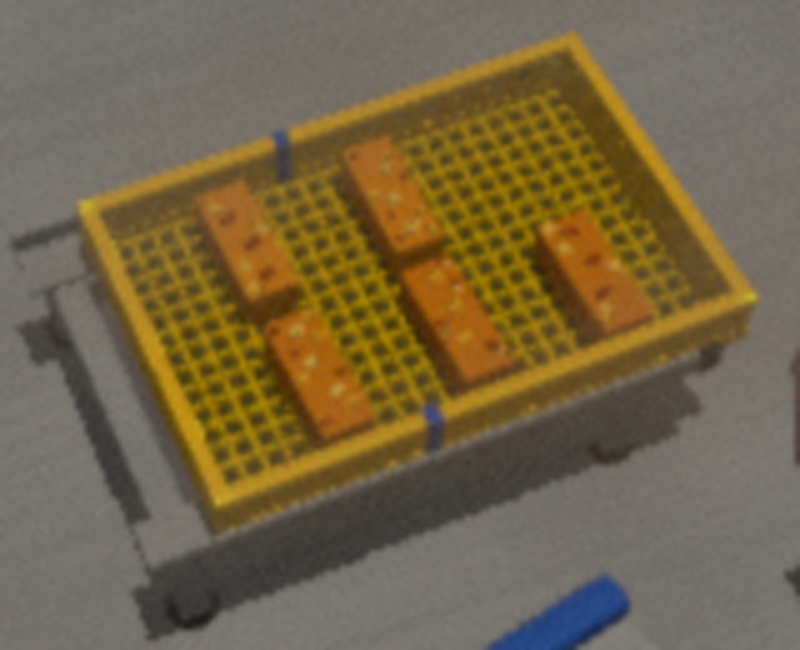

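View pics/sc_mould.png

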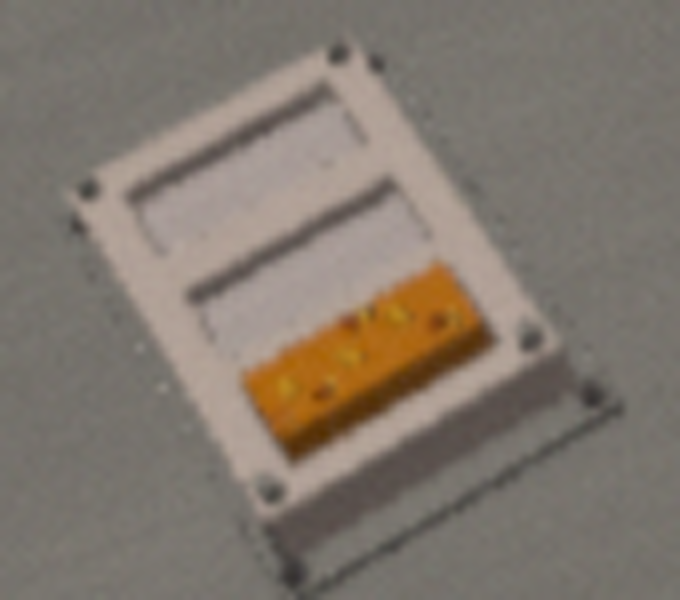

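```bash
python3 - <<'E'
from h import *
T=cam("top");S=cam("scene")
def m(d,box,lo,hi):
    hsv=cv2.cvtColor(d["img"],cv2.COLOR_RGB2HSV); k=cv2.inRange(hsv,lo,hi); o=np.zeros_like(k); x0,y0,x1,y1=box; o[y0:y1,x0:x1]=k[y0:y1,x0:x1]; return o
f=lambda k,x0,y0,P:[((x+.5)/k-.5+x0,(y+.5)/k-.5+y0) for x,y in P]
# tray rim outer corners: lead-far, lead-near, rear-near, rear-far
tt=f(4,135,160,[(48,74),(57,460),(640,430),(620,46)])
st=f(5,205,120,[(755,297),(575,34),(80,205),(213,512)])
P=[]
for a,b in zip(tt,st):
    p,e=tri(T,a,S,b);P.append(p);print("tray",p.round(4),round(e,4))
P=np.array(P);print([np.linalg.norm(P[i]-P[(i+1)%4]).round(4) for i in range(4)],P.mean(0))
# mould top corners
ot=m(T,(370,225,445,270),(5,120,80),(25,255,255)); os=m(S,(115,195,165,235),(5,120,80),(25,255,255))
for d,o in((T,ot),(S,os)):
    print(cv2.minAreaRect(max(cv2.findContours(o,0,1)[0],key=len)), (o>0).sum())
bt=f(6,360,215,[(162,172),(352,121),(376,192),(180,250)])   # farleft, farright, nearright, nearleft
bs=f(8,95,170,[(293,430),(245,380),(440,263),(490,320)])
pins=zip(f(6,360,215,[(113,162),(363,90),(488,477),(236,550)]),f(8,95,170,[(531,334),(270,490),(88,188),(339,52)]))
Q=[]
for a,b in pins:
    p,e=tri(T,a,S,b);Q.append(p);print("pin",p.round(4),round(e,4))
print("pins mean",np.mean(Q,0))
# blue marks
for a,b in zip(f(4,135,160,[(397,67),(413,433)]),f(5,205,120,[(432,412),(281,140)])):
    p,e=tri(T,a,S,b);print("blue",p.round(4),round(e,4))
# bar top corners order by world: 
for a in bt: print("bt",onz(T,a,.063).round(4))
for b in bs: print("bs",onz(S,b,.063).round(4))
E
```

```text
tray [0.6646 0.2864 0.1326] 0.0022
tray [0.4252 0.2845 0.1267] 0.0009
tray [ 0.4336 -0.0747  0.1294] 0.0018
tray [ 0.6717 -0.0736  0.1264] 0.0017
[np.float64(0.2395), np.float64(0.3593), np.float64(0.2381), np.float64(0.3601)] [0.54876602 0.105677   0.12877509]
((403.1792907714844, 245.3773651123047), (14.010775566101074, 35.851104736328125), 74.05460357666016) 492
((140.37655639648438, 214.65042114257812), (12.25261402130127, 29.51559066772461), 59.93141555786133) 358
pin [ 0.4893 -0.3038  0.047 ] 0.0002
pin [ 0.5175 -0.4149  0.0462] 0.0001
pin [ 0.3494 -0.457   0.0455] 0.0005
pin [ 0.3215 -0.3465  0.0453] 0.0005
pins mean [ 0.41943145 -0.38058295  0.04600191]
blue [0.6624 0.068  0.1328] 0.0008
blue [0.4356 0.064  0.1307] 0.001
bt [ 0.4844 -0.3205  0.063 ]
bt [ 0.5039 -0.4035  0.063 ]
bt [ 0.4732 -0.4116  0.063 ]
bt [ 0.4508 -0.3261  0.063 ]
bs [ 0.5055 -0.3982  0.063 ]
bs [ 0.4764 -0.4111  0.063 ]
bs [ 0.4536 -0.3283  0.063 ]
bs [ 0.487 -0.316  0.063]
```

```bash
cat >> h.py <<'E'
def rows(p,yaxis):
    "shift/turn numbers (row units) to bring TCP to p, pointing down, tool y along +-yaxis (world xy)"
    s=status.sense(); A=R.from_rotvec(s["orientation"]); M=A.as_matrix()
    y=np.array([yaxis[0],yaxis[1],0.]);y/=np.linalg.norm(y)
    if y@M[:,1]<0:y=-y
    z=np.array([0,0,-1.]);G=np.stack([np.cross(y,z),y,z],1)
    t=(A.inv()*R.from_matrix(G)).as_rotvec(); sh=M.T@(np.array(p)-s["ee_pos"])
    print("t",s["t"],"pos",np.round(s["ee_pos"],4),"F",np.round(s["wrist_force"],1),"w",round(s["gripper_width"],4),"shift",np.round(sh/.5,4),"turn",np.round(t/.5,4), "deg",np.degrees(np.linalg.norm(t)).round(1))
E
python3 - <<'E'
from h import *
T=cam("top");S=cam("scene")
M=R.from_rotvec(status.sense()["orientation"]).as_matrix();print(M.round(3))
f=lambda k,x0,y0,P:[((x+.5)/k-.5+x0,(y+.5)/k-.5+y0) for x,y in P]
bt=f(6,360,215,[(162,172),(352,121),(376,192),(180,250)])
bs=f(8,95,170,[(293,430),(245,380),(440,263),(490,320)])
for i,j in((0,3),(1,0),(2,1),(3,2)): print(tri(T,bt[i],S,bs[j]))
# mould top corners
mt=f(6,360,215,[(90,150),(375,70),(505,490),(212,577)]);ms=f(8,95,170,[(565,345),(265,520),(68,190),(350,35)])
P=[]
for a,b in zip(mt,ms):
    p,e=tri(T,a,S,b);P.append(p);print("mould",p.round(4),round(e,4))
P=np.array(P);print([np.linalg.norm(P[i]-P[(i+1)%4]).round(4) for i in range(4)],P.mean(0))
rows([.4776,-.366,.2],(.97,.244))
save(T,"capsT",(150,165,310,285),5)
save(S,"capsS",(300,160,375,230),8)
E
```

```text
[[-0.965  0.261 -0.   ]
 [ 0.261  0.965 -0.   ]
 [-0.    -0.    -1.   ]]
(array([ 0.48498641, -0.31850576,  0.06134841]), np.float64(0.004905923091408409))
(array([ 0.5044669 , -0.40080981,  0.06301726]), np.float64(0.005282379212226118))
(array([ 0.47322337, -0.41257111,  0.05856756]), np.float64(0.0011176296099324017))
(array([ 0.45051997, -0.32815689,  0.05816688]), np.float64(0.001417425437085977))
mould [ 0.4951 -0.2943  0.0409] 0.0024
mould [ 0.5264 -0.4213  0.0416] 0.002
mould [ 0.3431 -0.4661  0.0401] 0.0008
mould [ 0.3088 -0.3395  0.0372] 0.0032
[np.float64(0.1308), np.float64(0.1887), np.float64(0.1311), np.float64(0.1918)] [ 0.4183458  -0.38028976  0.03997163]
t 0.4 pos [0.1695 0.6274 0.2102] F [ 0.5 -0.4 -0.1] w 0.0849 shift [-1.1131 -1.7574  0.0209] turn [-4.0000e-04  3.0000e-04  2.1209e+00] deg 60.8
```

View pics/capsT.png

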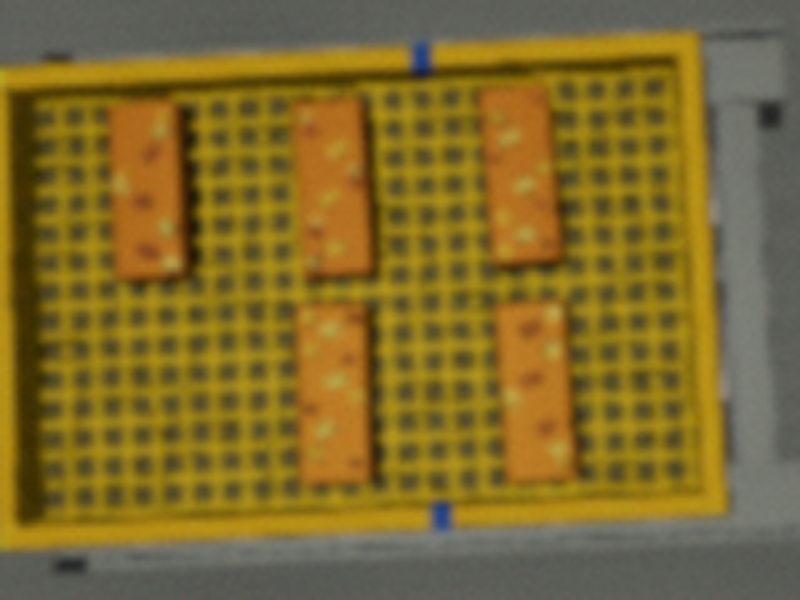

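View pics/capsS.png

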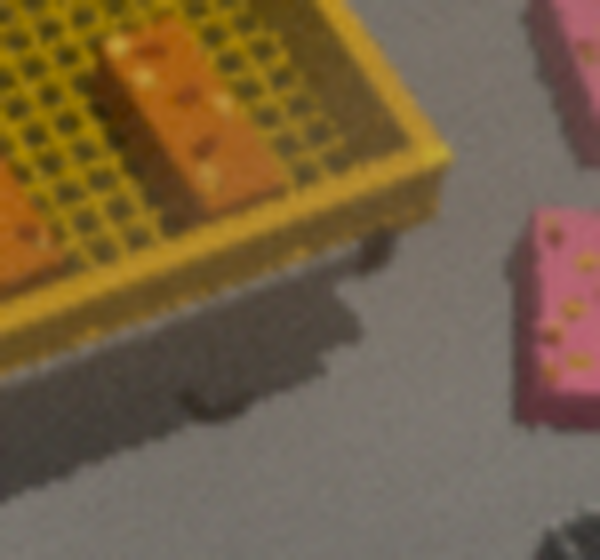

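```bash
python3 -m creep '[[-0.70,-0.45,0,0,0,0.5,1],[-0.70,-0.45,0,0,0,1,1],[-0.70,-0.45,0,0,0,1,1],[-0.70,-0.45,0,0,0,1,1],[-0.70,-0.45,0,0,0,1,1],[-0.70,-0.45,0,0,0,1,1],[-0.70,-0.45,0,0,0,1,1],[-0.70,-0.45,0,0,0,1,1],[-0.70,-0.45,0,0,0,1,1],[-0.70,-0.45,0,0,0,1,1]]'; python3 -c "
from h import *
rows([.47,-.06,.21],(.97,.244))"
```

```text
t: 1.23
ee_pos: [0.4499, 0.3173, 0.2108]
orientation: [1.171, 2.915, 0.001]
wrist_force: [0.7, 0.7, 0.1]
gripper_width: 0.0856
t 1.2333 pos [0.4499 0.3173 0.2108] F [0.7 0.7 0.1] w 0.0856 shift [-0.551  -0.5172  0.0012] turn [ 1.7000e-03 -5.0000e-04  1.1211e+00] deg 32.1
```

```bash
python3 -m creep '[[-0.55,-0.517,0,0,0,1,1],[-0.55,-0.517,0,0,0,1,1],[-0.55,-0.517,0,0,0,1,1],[-0.55,-0.517,0,0,0,1,1],[-0.55,-0.517,0,0,0,1,1],[-0.55,-0.517,0,0,0,1,1],[-0.55,-0.517,0,0,0,1,1],[-0.55,-0.517,0,0,0,1,1],[-0.55,-0.517,0,0,0,1,1],[-0.55,-0.517,0,0,0,1,1]]'; python3 -c "
from h import *
print(status.sense()['q'].round(2))
rows([.4785,-.3648,.13],(.97,.244))"
```

```text
t: 2.07
ee_pos: [0.4684, -0.066, 0.2113]
orientation: [1.868, 2.522, -0.001]
wrist_force: [0.7, -0.8, -0.2]
gripper_width: 0.0855
[-0.44  0.17  0.57  2.05 -0.11  0.95  0.48]
t 2.0667 pos [ 0.4684 -0.066   0.2113] F [ 0.7 -0.8 -0.2] w 0.0855 shift [-0.577  -0.1551  0.1642] turn [0.0028 0.0064 0.0989] deg 2.8
```

```bash
python3 -m creep '[[-0.577,-0.155,0.0,0,0,0.1,1],[-0.577,-0.155,0.0,0,0,0.1,1],[-0.577,-0.155,0.0,0,0,0.1,1],[-0.577,-0.155,0.0,0,0,0.1,1],[-0.577,-0.155,0.164,0,0,0.1,1],[-0.577,-0.155,0.164,0,0,0.1,1],[-0.577,-0.155,0.164,0,0,0.1,1],[-0.577,-0.155,0.164,0,0,0.1,1],[-0.577,-0.155,0.164,0,0,0.1,1],[-0.577,-0.155,0.164,0,0,0.1,1]]'; python3 - <<'E'
from h import *
rows([.4785,-.3648,.065],(.97,.244))
T=cam("top");S=cam("scene")
save(T,"g1T",(350,190,480,320),5);save(S,"g1S",(70,130,200,250),5)
E
```

```text
t: 2.9
ee_pos: [0.4805, -0.3574, 0.1271]
orientation: [-1.921, -2.483, 0.002]
wrist_force: [0.1, -0.3, 0.8]
gripper_width: 0.0852
t 2.9 pos [ 0.4805 -0.3574  0.1271] F [ 0.1 -0.3  0.8] w 0.0852 shift [-0.0134 -0.0073  0.1243] turn [-0.0049 -0.0021  0.0149] deg 0.5
```

View pics/g1T.png

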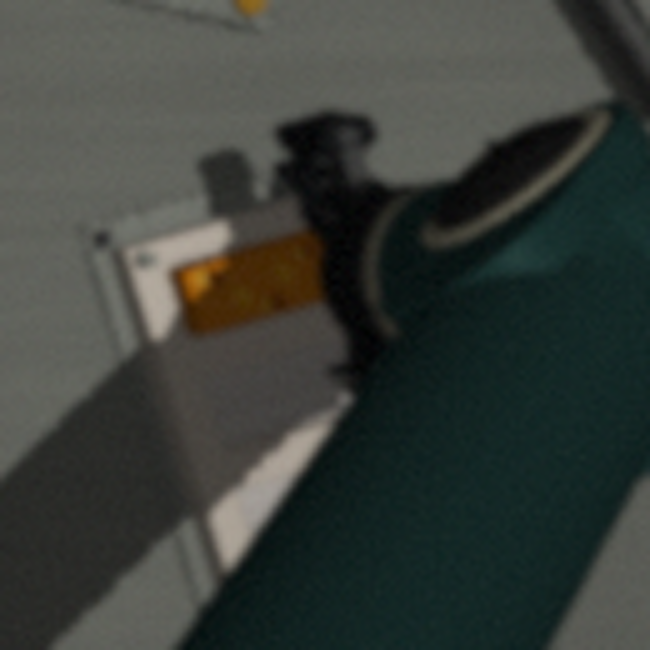

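View pics/g1S.png

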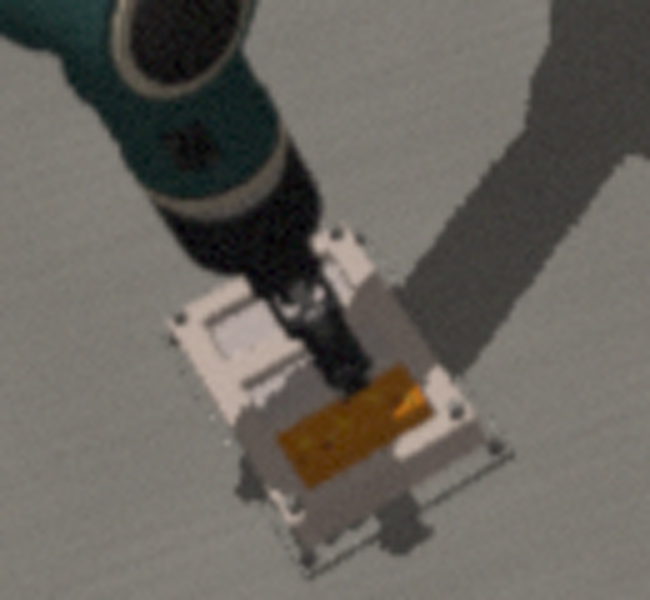

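```bash
python3 -m creep '[[0,0,0,0,0,0,1],[0,0,0,0,0,0,1]]'; python3 -c "
from h import *
rows([.4785,-.3648,.065],(.97,.244))"
```

```text
t: 3.17
ee_pos: [0.4829, -0.3549, 0.1294]
orientation: [1.915, 2.489, 0.002]
wrist_force: [-0.5, -0.7, 0.8]
gripper_width: 0.0853
t 3.1667 pos [ 0.4829 -0.3549  0.1294] F [-0.5 -0.7  0.8] w 0.0853 shift [-0.0167 -0.0139  0.1287] turn [0.0037 0.0005 0.0256] deg 0.7
```

```bash
python3 -m creep '[[-0.0167,-0.0139,0,0,0,0.025,1],[-0.0167,-0.0139,0.04,0,0,0.025,1],[-0.0167,-0.0139,0.08,0,0,0.025,1],[-0.0167,-0.0139,0.1,0,0,0.025,1],[-0.0167,-0.0139,0.12,0,0,0.025,1],[-0.0167,-0.0139,0.13,0,0,0.025,1],[-0.0167,-0.0139,0.13,0,0,0.025,1],[-0.0167,-0.0139,0.13,0,0,0.025,1]]'; python3 - <<'E'
from h import *
rows([.4785,-.3648,.056],(.97,.244))
T=cam("top");S=cam("scene")
save(T,"g2T",(360,200,460,300),6);save(S,"g2S",(95,150,195,250),6)
rows([.4785,-.3648,.056],(.97,.244))
E
```

```text
t: 3.83
ee_pos: [0.4774, -0.3665, 0.0637]
orientation: [1.934, 2.475, -0.0]
wrist_force: [0.3, -0.4, 0.5]
gripper_width: 0.0852
t 3.8333 pos [ 0.4774 -0.3665  0.0637] F [ 0.3 -0.4  0.5] w 0.0852 shift [0.0027 0.003  0.0155] turn [ 0.0005  0.0008 -0.0043] deg 0.1
t 3.9333 pos [ 0.4777 -0.3666  0.0642] F [ 0.5 -0.5  1.7] w 0.0853 shift [0.0032 0.0024 0.0164] turn [ 0.002   0.0022 -0.0041] deg 0.1
```

View pics/g2S.png

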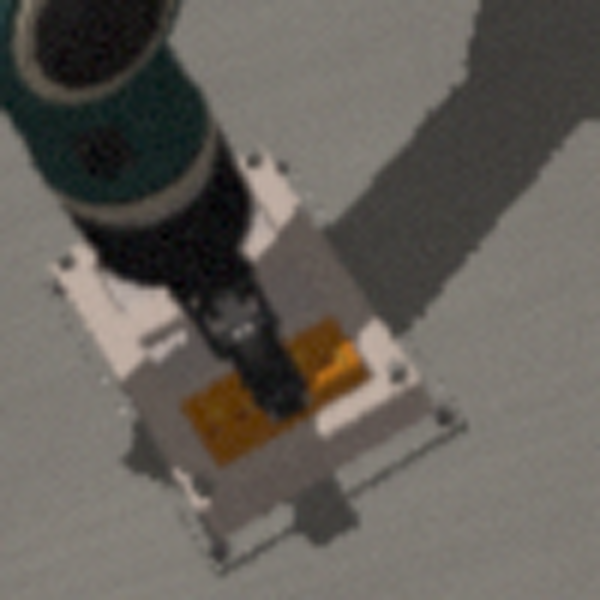

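View pics/g2T.png

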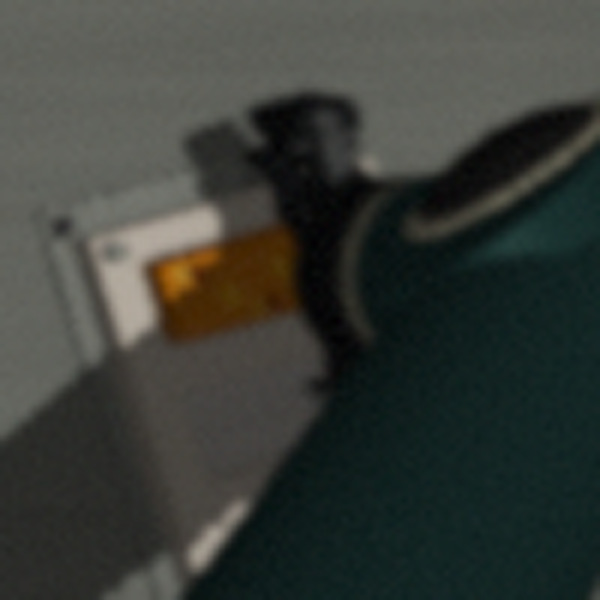

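```bash
python3 -m creep '[[0.003,0.0025,0.018,0,0,-0.004,1],[0.003,0.0025,0.018,0,0,-0.004,1],[0.003,0.0025,0.018,0,0,-0.004,0.3],[0.003,0.0025,0.018,0,0,-0.004,-0.1],[0.003,0.0025,0.018,0,0,-0.004,-1],[0.003,0.0025,0.018,0,0,-0.004,-1],[0.003,0.0025,0.018,0,0,-0.004,-1],[0.003,0.0025,0.018,0,0,-0.004,-1],[0.003,0.0025,0.018,0,0,-0.004,-1],[0.003,0.0025,0.018,0,0,-0.004,-1]]'; python3 - <<'E'
from h import *
rows([.4785,-.3648,.056],(.97,.244))
S=cam("scene")
save(S,"g3S",(95,150,195,250),6)
rows([.4785,-.3648,.056],(.97,.244))
E
```

```text
t: 4.77
ee_pos: [0.4781, -0.3644, 0.0544]
orientation: [1.932, 2.477, 0.0]
wrist_force: [0.2, -0.2, 0.9]
gripper_width: 0.0001
t 4.7667 pos [ 0.4781 -0.3644  0.0544] F [ 0.2 -0.2  0.9] w 0.0001 shift [-0.0009  0.0006 -0.0031] turn [ 0.0003  0.0001 -0.0001] deg 0.0
t 4.8167 pos [ 0.4781 -0.3644  0.0544] F [-1.2  0.5  0.3] w -0.0005 shift [-0.001   0.0007 -0.0032] turn [ 0.0001 -0.0001 -0.    ] deg 0.0
```

View pics/g3S.png

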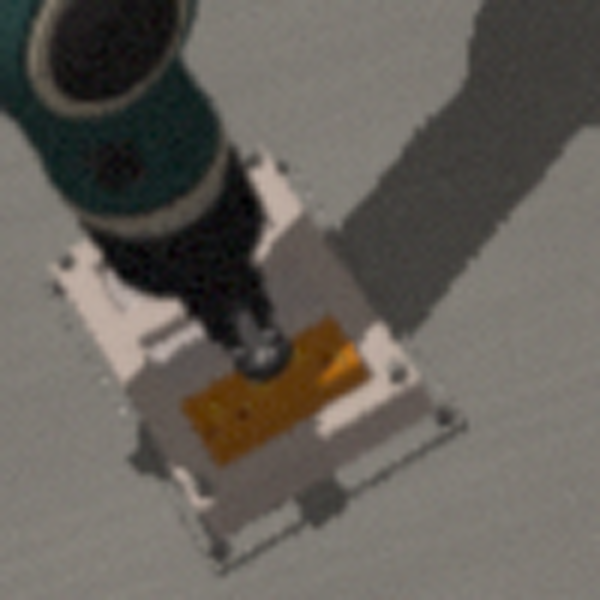

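```bash
python3 - <<'E'
from h import *
S=cam("scene");T=cam("top")
s=status.sense();M=R.from_rotvec(s["orientation"]).as_matrix()
for d in(.008,0,-.011,-.03):
    p=s["ee_pos"]+M[:,2]*d; print(d,p.round(4),proj(S,p).round(1),proj(T,p).round(1), ((proj(S,p)-[95,150]+.5)*6).round(0))
print(M[:,2],s["q"].round(3),s["gripper_width"])
print(((proj(S,[.4785,-.3648,.063])-[95,150]+.5)*6))
save(T,"g4T",(360,200,460,300),6)
save(S,"g4S",(115,185,175,245),10)
E
```

```text
0.008 [ 0.4781 -0.3644  0.0464] [141.6 215. ] [401.8 245.2] [283. 393.]
0 [ 0.4781 -0.3644  0.0544] [140.9 213.8] [402.8 245.2] [278. 386.]
-0.011 [ 0.4781 -0.3644  0.0654] [139.8 212.1] [404.1 245.2] [272. 375.]
-0.03 [ 0.4781 -0.3644  0.0844] [138.  209.1] [406.3 245.2] [261. 358.]
[ 3.85931224e-05 -6.02655048e-06 -9.99999999e-01] [ 0.187  0.635  0.55   1.861 -0.46   0.774  1.232] 0.00020406063855517615
[272.82164869 378.58399343]
```

View pics/g4S.png

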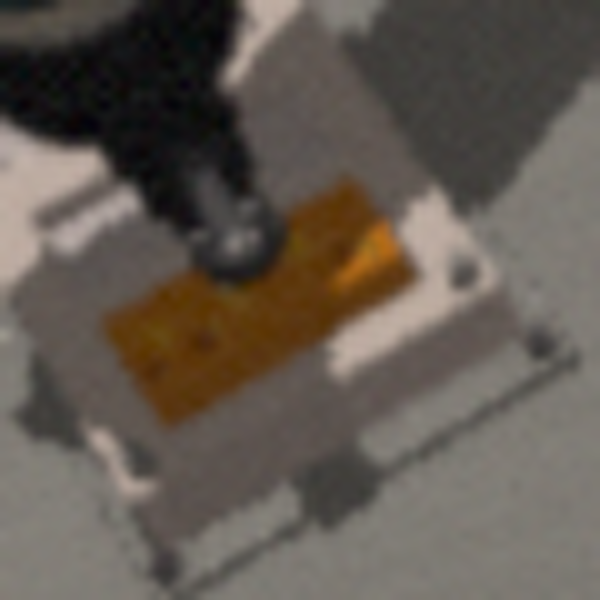

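View pics/g4T.png

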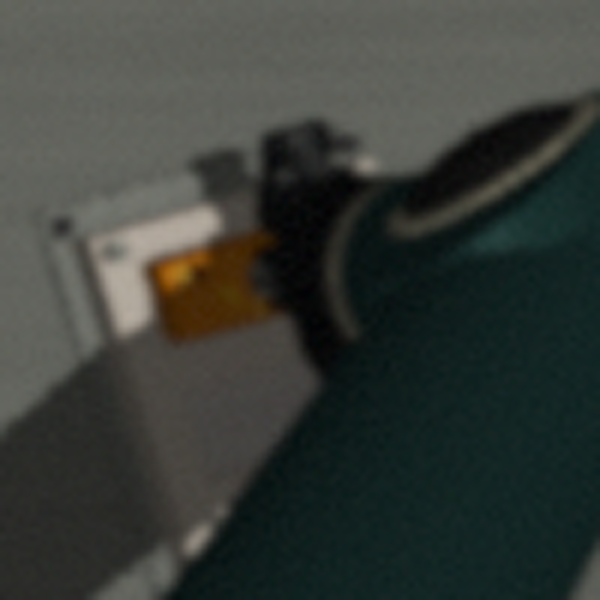

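```bash
python3 -m creep '[[0,0,0.004,0,0,0,-1],[0,0,0.004,0,0,0,-1]]';python3 -m creep '[[0,0,0.004,0,0,0,-1],[0,0,0.004,0,0,0,-1]]'
```

```text
t: 5.08
ee_pos: [0.4779, -0.3643, 0.0521]
orientation: [-1.931, -2.477, 0.0]
wrist_force: [-0.5, 0.2, 0.5]
gripper_width: 0.0001
t: 5.25
ee_pos: [0.4779, -0.3642, 0.05]
orientation: [-1.931, -2.477, 0.0]
wrist_force: [-0.2, 0.2, 0.4]
gripper_width: -0.0
```

```bash
for i in 1 2 3; do python3 -m creep '[[0,0,0.002,0,0,0,-1],[0,0,0.004,0,0,0,-1],[0,0,0.004,0,0,0,-1]]' | grep -E "ee_pos|force"; done;  python3 - <<'E'
from h import *
S=cam("scene");T=cam("top")
save(T,"g5T",(360,200,460,300),6)
save(S,"g5S",(115,185,175,245),10)
E
```

```text
ee_pos: [0.4779, -0.3643, 0.0481]
wrist_force: [0.0, 0.2, 0.8]
ee_pos: [0.478, -0.3643, 0.0462]
wrist_force: [0.4, -0.0, -0.3]
ee_pos: [0.478, -0.3643, 0.0442]
wrist_force: [0.6, -0.8, -1.1]
```

View pics/g5S.png

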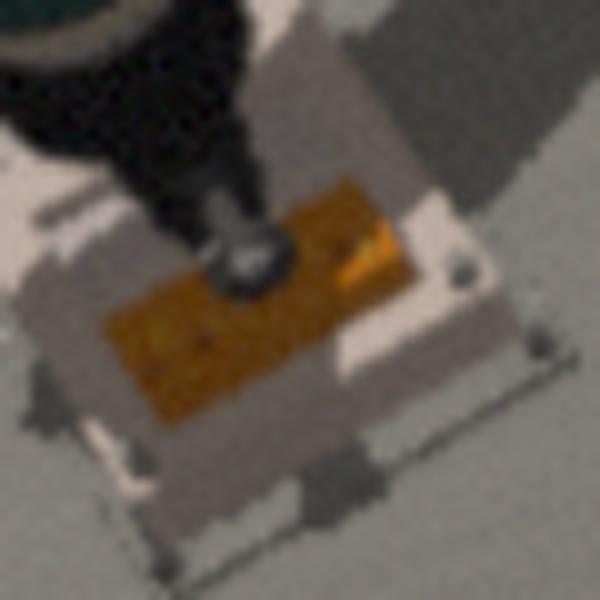

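```bash
for i in 1 2 3; do python3 -m creep '[[0,0,0.002,0,0,0,-1],[0,0,0.004,0,0,0,-1],[0,0,0.004,0,0,0,-1]]' | grep -E "ee_pos|force"; done
```

```text
ee_pos: [0.4781, -0.3644, 0.0423]
wrist_force: [0.0, 0.5, -0.2]
ee_pos: [0.4782, -0.3644, 0.0422]
wrist_force: [-3.5, 3.1, 15.7]
ee_pos: [0.4782, -0.3644, 0.0421]
wrist_force: [-7.7, 7.2, 30.6]
```

```bash
python3 -m creep '[[0,0,-0.03,0,0,0,-1],[0,0,-0.03,0,0,0,1],[0,0,-0.03,0,0,0,1],[0,0,-0.03,0,0,0,1],[0,0,-0.03,0,0,0,1],[0,0,-0.03,0,0,0,1],[0,0,-0.03,0,0,0,1],[0,0,-0.03,0,0,0,1]]'; python3 - <<'E'
from h import *
S=cam("scene");T=cam("top")
save(S,"g6S",(115,185,175,245),10)
rows([.4785,-.3648,.0235],(.97,.244))
E
```

```text
t: 7.52
ee_pos: [0.4778, -0.3643, 0.0529]
orientation: [-1.931, -2.477, 0.0]
wrist_force: [0.3, 0.3, 1.1]
gripper_width: 0.0834
t 7.6167 pos [ 0.4779 -0.3644  0.0531] F [ 0.1 -0.5  0.6] w 0.0854 shift [-0.001   0.001   0.0593] turn [-0.0006 -0.0004 -0.0001] deg 0.0
```

View pics/g6S.png

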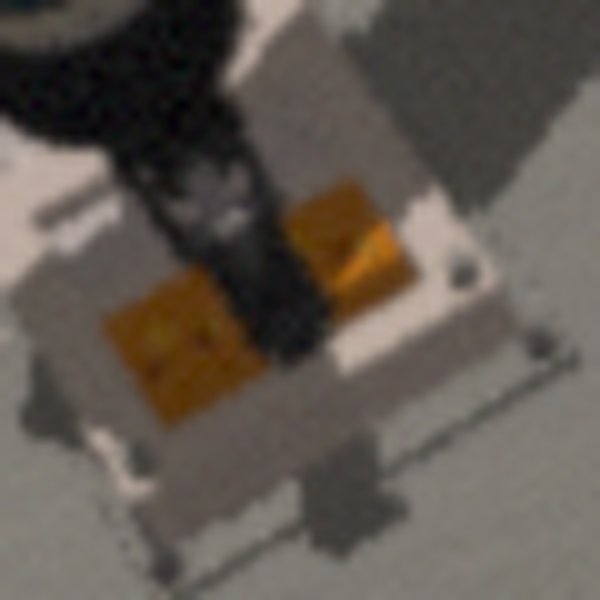

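```bash
python3 -m creep '[[0,0.001,0.02,0,0,0,1],[0,0.001,0.035,0,0,0,1],[0,0.001,0.045,0,0,0,1],[0,0.001,0.052,0,0,0,1],[0,0.001,0.058,0,0,0,1],[0,0.001,0.059,0,0,0,1],[0,0.001,0.059,0,0,0,1]]' && python3 -m creep '[[0,0,0,0,0,0,0.5],[0,0,0,0,0,0,0.2],[0,0,0,0,0,0,0],[0,0,0,0,0,0,-0.1],[0,0,0,0,0,0,-0.2],[0,0,0,0,0,0,-0.3]]'
```

```text
t: 8.2
ee_pos: [0.4784, -0.3643, 0.0236]
orientation: [-1.932, -2.477, 0.0]
wrist_force: [0.7, -0.0, -0.1]
gripper_width: 0.0852
t: 8.7
ee_pos: [0.4787, -0.3644, 0.0244]
orientation: [1.931, 2.478, 0.0]
wrist_force: [-1.6, 0.9, 4.6]
gripper_width: 0.0347
```

```bash
python3 -m creep '[[0,0,0,0,0,0,-1],[0,0,0,0,0,0,-1],[0,0,0,0,0,0,-1],[0,0,0,0,0,0,-1]]' && python3 -m creep '[[0,0,-0.01,0,0,0,-1],[0,0,-0.02,0,0,0,-1],[0,0,-0.03,0,0,0,-1],[0,0,-0.04,0,0,0,-1],[0,0,-0.05,0,0,0,-1],[0,0,-0.06,0,0,0,-1],[0,0,-0.06,0,0,0,-1]]';python3 - <<'E'
from h import *
S=cam("scene");T=cam("top")
save(S,"g7S",(95,170,175,250),8);save(T,"g7T",(360,200,460,300),6)
E
```

```text
t: 9.03
ee_pos: [0.4787, -0.3644, 0.0244]
orientation: [1.931, 2.477, 0.0]
wrist_force: [-1.0, 1.2, 5.8]
gripper_width: 0.0344
t: 9.62
ee_pos: [0.4792, -0.3647, 0.0551]
orientation: [1.93, 2.476, 0.0]
wrist_force: [0.8, -0.4, -0.6]
gripper_width: 0.0345
```

View pics/g7S.png

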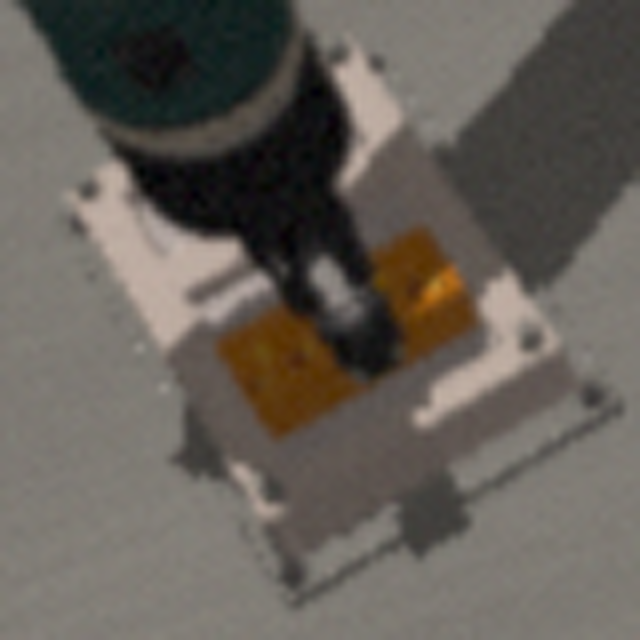

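View pics/g7T.png

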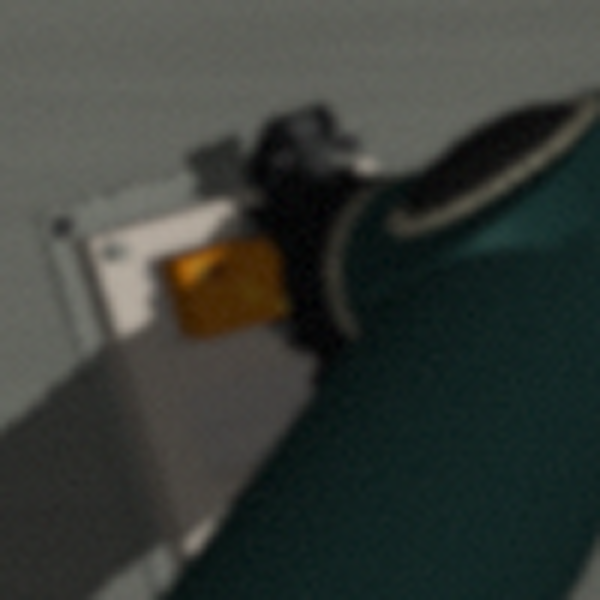

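```bash
python3 - <<'E'
from h import *
T=cam("top");S=cam("scene")
f=lambda k,x0,y0,P:[((x+.5)/k-.5+x0,(y+.5)/k-.5+y0) for x,y in P]
tt=f(4,135,160,[(48,74),(57,460),(640,430),(620,46)])
st=f(5,205,120,[(755,297),(575,34),(80,205),(213,512)])
for n,d,c in(("T",T,tt),("S",S,st)):
    P=np.array([onz(d,u,.135) for u in c])[:,:2]; c0=P.mean(0)
    x=(P[0]+P[1]-P[2]-P[3]);L=np.linalg.norm(x)/2;x/=np.linalg.norm(x); y=np.array([-x[1],x[0]])
    print(n,P.round(4).tolist(),"c",c0.round(4),"yaw",np.degrees(np.arctan2(x[1],x[0])).round(2),L.round(4),"place",(c0+.105*x+.054*y).round(4),"rear",(c0-.174*x).round(4))
    im=d["img"];hsv=cv2.cvtColor(im,cv2.COLOR_RGB2HSV)
    k=cv2.inRange(hsv,(5,120,60),(15,255,255)); 
    k=cv2.morphologyEx(k,cv2.MORPH_CLOSE,np.ones((3,3)))
    for q in cv2.findContours(k,0,1)[0]:
        if cv2.contourArea(q)>150:
            (u,r,a)=cv2.minAreaRect(q); print("  bar",np.round(u,1),np.round(r,1),round(a,1),onz(d,u,.127).round(4))
E
```

```text
T [[0.6647, 0.2869], [0.4255, 0.2821], [0.4336, -0.0752], [0.6706, -0.0722]] c [0.5486 0.1054] yaw 91.12 0.3582 place [0.4926 0.2093] rear [ 0.552  -0.0686]
S [[0.6656, 0.2841], [0.4316, 0.2806], [0.4382, -0.0747], [0.6757, -0.0756]] c [0.5528 0.1036] yaw 91.34 0.3576 place [0.4963 0.2073] rear [ 0.5568 -0.0704]
  bar [322.5 176.2] [24.4 12.4] 54.5 [0.6127 0.1992 0.127 ]
  bar [257.1  50.7] [51.4 29.5] 2.7 [-0.0305  0.2391  0.127 ]
```

```bash
python3 - <<'E'
from h import *
T=cam("top");S=cam("scene")
f=lambda k,x0,y0,P:[((x+.5)/k-.5+x0,(y+.5)/k-.5+y0) for x,y in P]
for d,c in((T,f(4,135,160,[(178,171),(324,169),(327,335)])),(S,f(5,205,120,[(595,271),(457,317),(392,195)]))):
    P=[onz(d,u,.127)[:2] for u in c]; print(np.round(P,4).tolist(),"place",(P[0]+P[2]-P[1]).round(4), np.linalg.norm(P[2]-P[1]).round(4))
x=np.array([np.cos(np.radians(91.2)),np.sin(np.radians(91.2))])
rows([.48,-.30,.165],(.97,.244))
E
```

```text
[[0.6017, 0.2071], [0.6001, 0.1153], [0.4968, 0.1155]] place [0.4984 0.2073] 0.1033
[[0.6059, 0.2066], [0.6038, 0.1127], [0.5025, 0.1142]] place [0.5046 0.2081] 0.1013
t 9.9167 pos [ 0.4784 -0.3641  0.0536] F [ 0.1 -0.2 -1.2] w 0.0349 shift [ 0.1236  0.0344 -0.2228] turn [-0.0008 -0.0009  0.0001] deg 0.0
```

```bash
python3 -m creep '[[0,0,-0.02,0,0,0,-1],[0,0,-0.06,0,0,0,-1],[0,0,-0.1,0,0,0,-1],[0,0,-0.14,0,0,0,-1],[0,0,-0.18,0,0,0,-1],[0,0,-0.22,0,0,0,-1],[0,0,-0.245,0,0,0,-1],[0,0,-0.25,0,0,0,-1],[0,0,-0.25,0,0,0,-1]]'; python3 -m creep '[[-0.02,0.006,0,0,0,-0.05,-1],[-0.06,0.02,0,0,0,-0.15,-1],[-0.11,0.035,0,0,0,-0.25,-1],[-0.16,0.05,0,0,0,-0.37,-1],[-0.21,0.065,0,0,0,-0.5,-1],[-0.26,0.08,0,0,0,-0.62,-1],[-0.31,0.095,0,0,0,-0.74,-1],[-0.35,0.11,0,0,0,-0.84,-1],[-0.38,0.118,0,0,0,-0.9,-1],[-0.39,0.121,0,0,0,-0.92,-1]]'; python3 - <<'E'
from h import *
S=cam("scene");save(S,"c1S",(60,60,260,260),3)
rows([.495,.208,.18],(-.021,1))
E
```

```text
t: 10.67
ee_pos: [0.4789, -0.3645, 0.1797]
orientation: [1.93, 2.476, 0.001]
wrist_force: [0.7, 0.5, -1.9]
gripper_width: 0.0346
t: 11.5
ee_pos: [0.5841, -0.5402, 0.1757]
orientation: [-1.315, -2.85, 0.0]
wrist_force: [-1.2, 0.3, -2.4]
gripper_width: 0.0348
t 11.55 pos [ 0.5839 -0.54    0.1759] F [-0.7  0.  -0.3] w 0.0345 shift [ 1.2542  0.8348 -0.0061] turn [-2.0000e-04 -6.2000e-03 -1.7724e+00] deg 50.8
```

View pics/c1S.png

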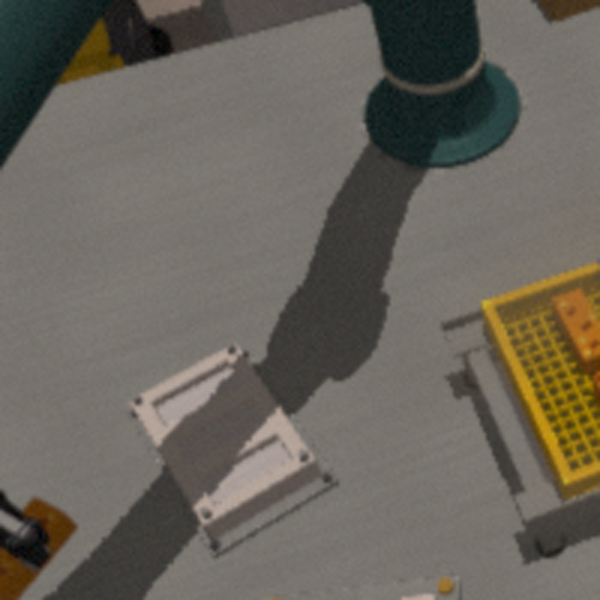

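```bash
python3 -m creep '[[0.02,0.013,0,0,0,-0.03,-1],[0.06,0.04,0,0,0,-0.1,-1],[0.11,0.075,0,0,0,-0.2,-1],[0.17,0.115,0,0,0,-0.3,-1],[0.23,0.155,0,0,0,-0.4,-1],[0.29,0.195,0,0,0,-0.5,-1],[0.35,0.235,0,0,0,-0.6,-1],[0.40,0.267,-0.01,0,0,-0.7,-1],[0.44,0.293,-0.01,0,0,-0.76,-1],[0.45,0.3,-0.01,0,0,-0.8,-1]]'; python3 - <<'E'
from h import *
rows([.495,.208,.18],(-.021,1))
E
```

```text
t: 12.38
ee_pos: [0.5523, -0.2635, 0.1833]
orientation: [-0.712, -3.058, -0.007]
wrist_force: [1.7, 0.4, -0.3]
gripper_width: 0.0347
t 12.3833 pos [ 0.5523 -0.2635  0.1833] F [ 1.7  0.4 -0.3] w 0.0347 shift [0.5191 0.7954 0.0111] turn [ 0.0084 -0.0046 -0.9566] deg 27.4
```

```bash
python3 -m creep '[[0.01,0.016,0,0,0,-0.02,-1],[0.03,0.046,0,0,0,-0.07,-1],[0.06,0.092,0,0,0,-0.15,-1],[0.09,0.138,0,0,0,-0.23,-1],[0.12,0.184,0,0,0,-0.3,-1],[0.15,0.23,0,0,0,-0.38,-1],[0.18,0.276,0,0,0,-0.45,-1],[0.21,0.322,0,0,0,-0.5,-1],[0.24,0.368,0,0,0,-0.55,-1],[0.25,0.383,0,0,0,-0.58,-1]]'; python3 - <<'E'
from h import *
rows([.495,.208,.18],(-.021,1))
E
```

```text
t: 13.22
ee_pos: [0.5258, -0.0383, 0.1834]
orientation: [-0.265, -3.129, -0.003]
wrist_force: [0.0, 0.6, -2.1]
gripper_width: 0.0344
t 13.2167 pos [ 0.5258 -0.0383  0.1834] F [ 0.   0.6 -2.1] w 0.0344 shift [0.1435 0.4753 0.0079] turn [ 0.0038 -0.0028 -0.3794] deg 10.9
```

```bash
python3 -m creep '[[0.01,0.04,0,0,0,-0.04,-1],[0.025,0.085,0,0,0,-0.09,-1],[0.045,0.15,0,0,0,-0.15,-1],[0.065,0.21,0,0,0,-0.2,-1],[0.085,0.27,0,0,0,-0.25,-1],[0.105,0.33,0,0,0,-0.3,-1],[0.12,0.39,0,0,0,-0.34,-1],[0.132,0.43,0,0,0,-0.36,-1],[0.138,0.45,0,0,0,-0.37,-1],[0.138,0.45,0,0,0,-0.37,-1]]';  python3 -m creep '[[0,0,0,0,0,0,-1],[0,0,0,0,0,0,-1]]'; python3 - <<'E'
from h import *
rows([.495,.208,.18],(-.021,1))
S=cam("scene");save(S,"p1S",(205,100,365,250),5);T=cam("top");save(T,"p1T",(135,160,325,290),4)
E
```

```text
t: 14.05
ee_pos: [0.4973, 0.1926, 0.1835]
orientation: [0.022, -3.141, -0.0]
wrist_force: [0.6, 0.1, -1.0]
gripper_width: 0.0345
t: 14.22
ee_pos: [0.4983, 0.1883, 0.1838]
orientation: [0.012, -3.141, 0.002]
wrist_force: [0.6, -0.2, -1.8]
gripper_width: 0.0348
t 14.2167 pos [0.4983 0.1883 0.1838] F [ 0.6 -0.2 -1.8] w 0.0348 shift [0.0063 0.0395 0.0075] turn [-0.0024 -0.0002 -0.027 ] deg 0.8
```

View pics/p1S.png

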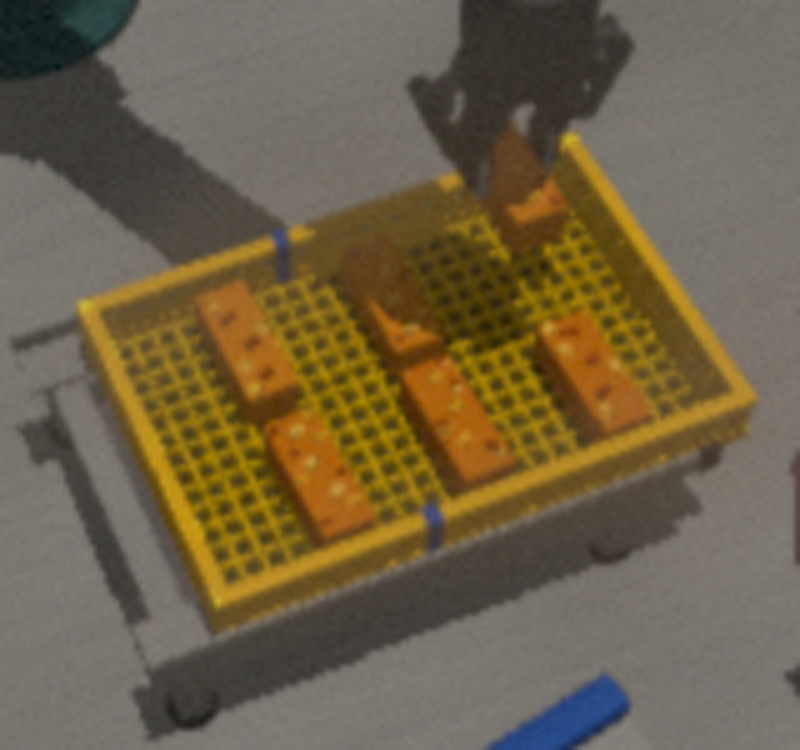

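View pics/p1T.png

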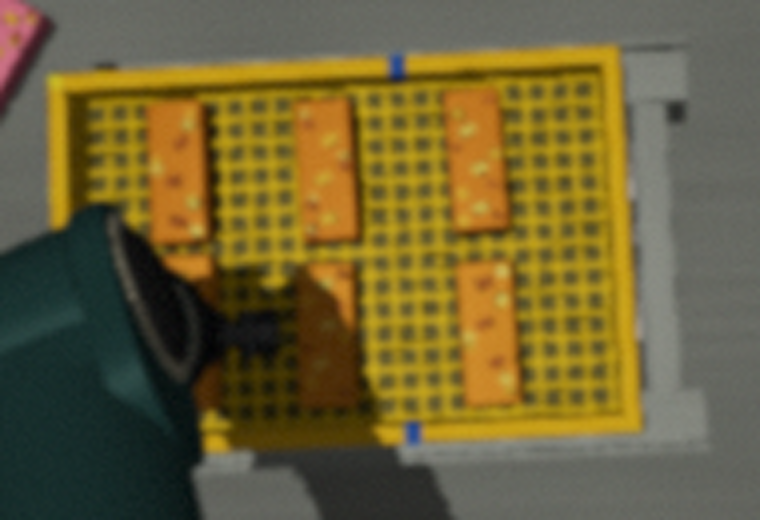

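```bash
python3 -m creep '[[0.003,0.02,0,0,0,-0.02,-1],[0.0063,0.0395,0,0,0,-0.027,-1],[0.0063,0.0395,0.03,0,0,-0.027,-1],[0.0063,0.0395,0.06,0,0,-0.027,-1],[0.0063,0.0395,0.09,0,0,-0.027,-1],[0.0063,0.0395,0.12,0,0,-0.027,-1],[0.0063,0.0395,0.14,0,0,-0.027,-1],[0.0063,0.0395,0.15,0,0,-0.027,-1],[0.0063,0.0395,0.15,0,0,-0.027,-1],[0.0063,0.0395,0.15,0,0,-0.027,-1]]';  python3 - <<'E'
from h import *
S=cam("scene");save(S,"p2S",(265,100,365,210),6);T=cam("top");save(T,"p2T",(135,160,235,290),6)
rows([.495,.208,.0884],(-.021,1))
E
```

```text
t: 15.15
ee_pos: [0.4948, 0.2108, 0.1092]
orientation: [-0.038, 3.141, 0.0]
wrist_force: [0.5, 0.7, -0.4]
gripper_width: 0.0345
t 15.25 pos [0.4952 0.2108 0.1097] F [ 0.1 -0.1 -1.1] w 0.0345 shift [ 0.0005 -0.0056  0.0426] turn [0.0015 0.0029 0.0063] deg 0.2
```

View pics/p2S.png

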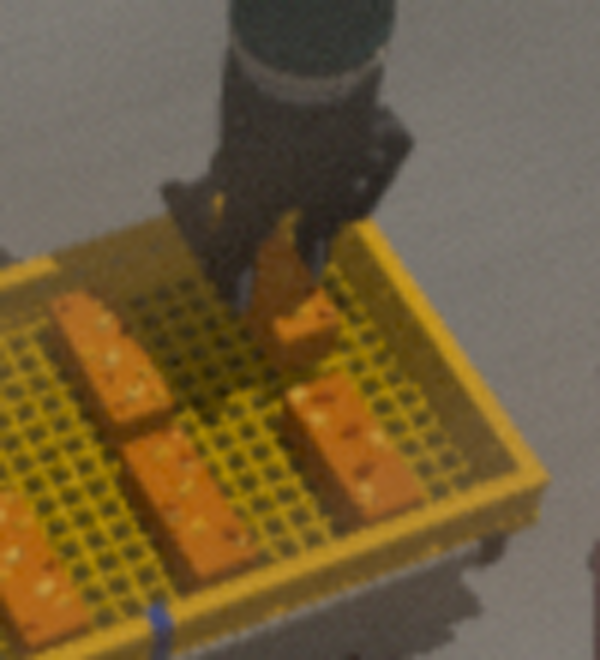

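View pics/p2T.png

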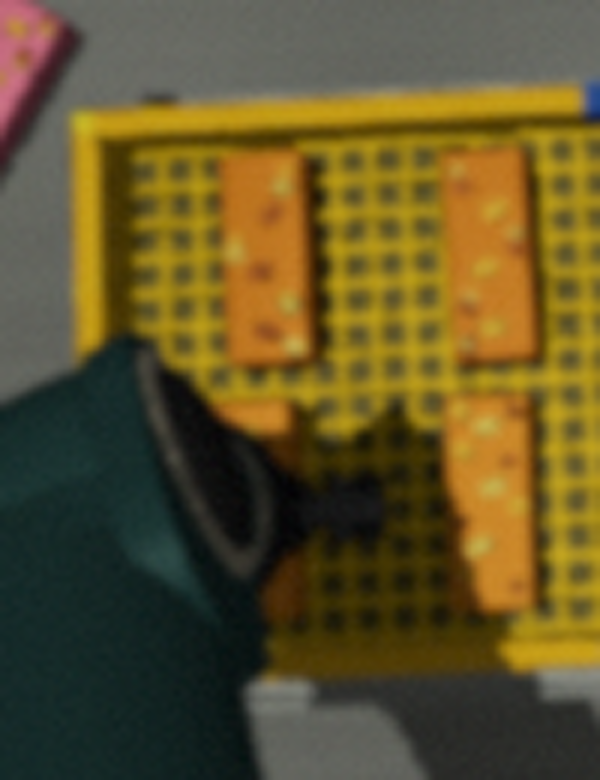

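```bash
python3 -m creep '[[0,-0.005,0.01,0,0,0.005,-1],[0,-0.005,0.02,0,0,0.005,-1],[0,-0.005,0.028,0,0,0.005,-1],[0,-0.005,0.034,0,0,0.005,-1],[0,-0.005,0.036,0,0,0.005,-1],[0,-0.005,0.036,0,0,0.005,-1]]'; for i in 1 2 ; do python3 -m creep '[[0,0,0.002,0,0,0,-1],[0,0,0.002,0,0,0,-1]]'| grep -E "ee_pos|force"; done;python3 - <<'E'
from h import *
S=cam("scene");save(S,"p3S",(265,100,365,210),6)
rows([.495,.208,.0884],(-.021,1))
E
```

```text
t: 15.75
ee_pos: [0.4943, 0.2078, 0.0904]
orientation: [0.034, -3.141, 0.001]
wrist_force: [0.1, 0.2, -0.5]
gripper_width: 0.035
ee_pos: [0.4947, 0.2079, 0.0899]
wrist_force: [-0.3, 0.3, -1.1]
ee_pos: [0.4946, 0.2079, 0.0889]
wrist_force: [-0.2, 0.9, -0.9]
t 16.1333 pos [0.4946 0.2079 0.0889] F [ 0.4 -0.3 -0.5] w 0.0347 shift [-0.0008  0.0002  0.001 ] turn [0.0001 0.0001 0.0012] deg 0.0
```

View pics/p3S.png

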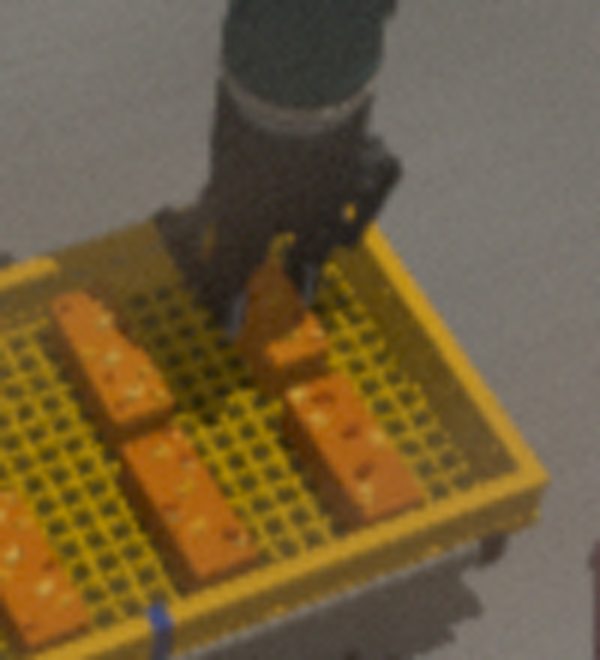

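Near the mesh; creep down until contact.

```bash
for i in 1 2 3; do python3 -m creep '[[0,0,0.002,0,0,0,-1],[0,0,0.002,0,0,0,-1]]'| grep -E "ee_pos|force"; done
```

```text
ee_pos: [0.4948, 0.208, 0.0884]
wrist_force: [-0.9, -1.8, 2.5]
ee_pos: [0.4948, 0.208, 0.0883]
wrist_force: [-4.1, -0.3, 12.1]
ee_pos: [0.4948, 0.208, 0.0883]
wrist_force: [-7.0, -2.8, 20.3]
```

```bash
python3 -m creep '[[0,0,-0.004,0,0,0,-1],[0,0,-0.004,0,0,0,-1],[0,0,-0.004,0,0,0,-0.1],[0,0,-0.004,0,0,0,0],[0,0,-0.004,0,0,0,0.15],[0,0,-0.004,0,0,0,0.3],[0,0,-0.004,0,0,0,0.45],[0,0,-0.004,0,0,0,0.5],[0,0,-0.004,0,0,0,0.5]]'; python3 -m creep '[[0,0,-0.02,0,0,0,0.5],[0,0,-0.06,0,0,0,0.5],[0,0,-0.1,0,0,0,0.5],[0,0,-0.14,0,0,0,0.5],[0,0,-0.18,0,0,0,0.5],[0,0,-0.2,0,0,0,0.5],[0,0,-0.2,0,0,0,0.5]]';python3 - <<'E'
from h import *
S=cam("scene");save(S,"p4S",(205,100,365,250),5);T=cam("top");save(T,"p4T",(135,160,325,290),4)
rows([.5535,-.069,.165],(-.021,1))
E
```

```text
t: 17.38
ee_pos: [0.4946, 0.2078, 0.0878]
orientation: [0.034, -3.141, 0.0]
wrist_force: [-0.2, 0.1, -0.7]
gripper_width: 0.0643
t: 17.97
ee_pos: [0.4962, 0.2086, 0.1908]
orientation: [-0.034, 3.137, 0.004]
wrist_force: [0.2, -0.4, 0.2]
gripper_width: 0.0641
t 18.0667 pos [0.4944 0.2078 0.1878] F [ 0.3  0.1 -0.1] w 0.064 shift [-0.1062 -0.5561  0.0455] turn [0.0003 0.0002 0.0014] deg 0.0
```

View pics/p4S.png

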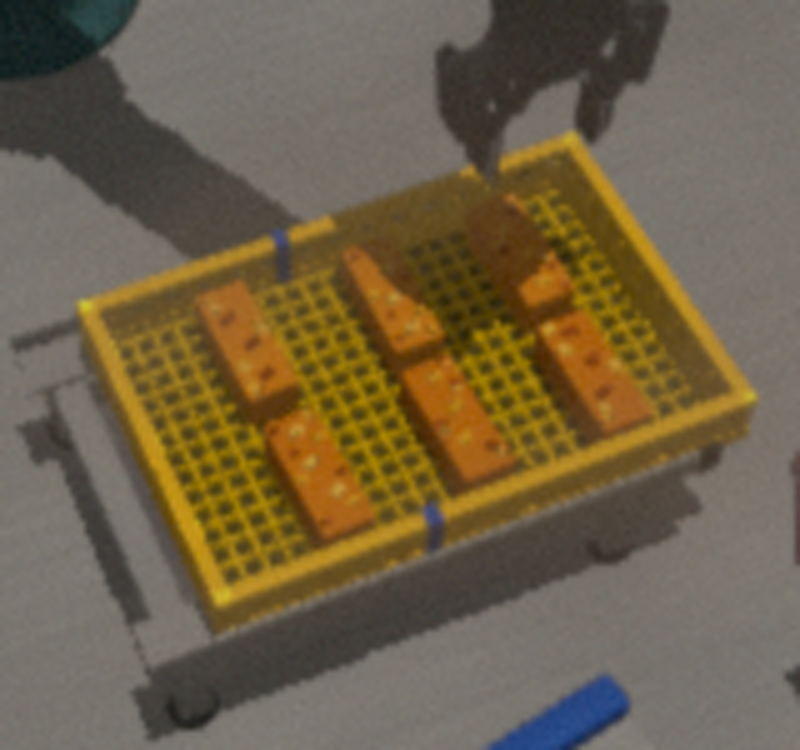

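```bash
python3 -m creep '[[-0.005,-0.025,0,0,0,0,0],[-0.015,-0.08,0,0,0,0,0],[-0.03,-0.15,0,0,0,0,0],[-0.043,-0.225,0,0,0,0,0],[-0.057,-0.3,0,0,0,0,0],[-0.072,-0.375,0,0,0,0,0],[-0.086,-0.45,0,0,0,0,0],[-0.098,-0.51,0,0,0,0,0],[-0.105,-0.55,0,0,0,0,0],[-0.107,-0.556,0,0,0,0,0]]'; python3 -m creep '[[0,0,0,0,0,0,0],[0,0,0,0,0,0,0],[0,0,0,0,0,0,0]]';python3 - <<'E'
from h import *
rows([.5544,-.0695,.165],(-.021,1))
S=cam("scene");save(S,"r1S",(205,100,365,250),5);T=cam("top");save(T,"r1T",(135,160,325,290),4)
E
```

```text
t: 18.9
ee_pos: [0.5531, -0.0756, 0.1866]
orientation: [0.022, -3.139, 0.005]
wrist_force: [-0.1, -0.1, -0.2]
gripper_width: 0.0428
t: 19.15
ee_pos: [0.5535, -0.0674, 0.1872]
orientation: [0.037, -3.14, -0.001]
wrist_force: [-0.5, 0.7, -0.2]
gripper_width: 0.0426
t 19.15 pos [ 0.5535 -0.0674  0.1872] F [-0.5  0.7 -0.2] w 0.0426 shift [-0.0017 -0.0043  0.0443] turn [ 0.0015 -0.003   0.0055] deg 0.2
```

View pics/r1S.png

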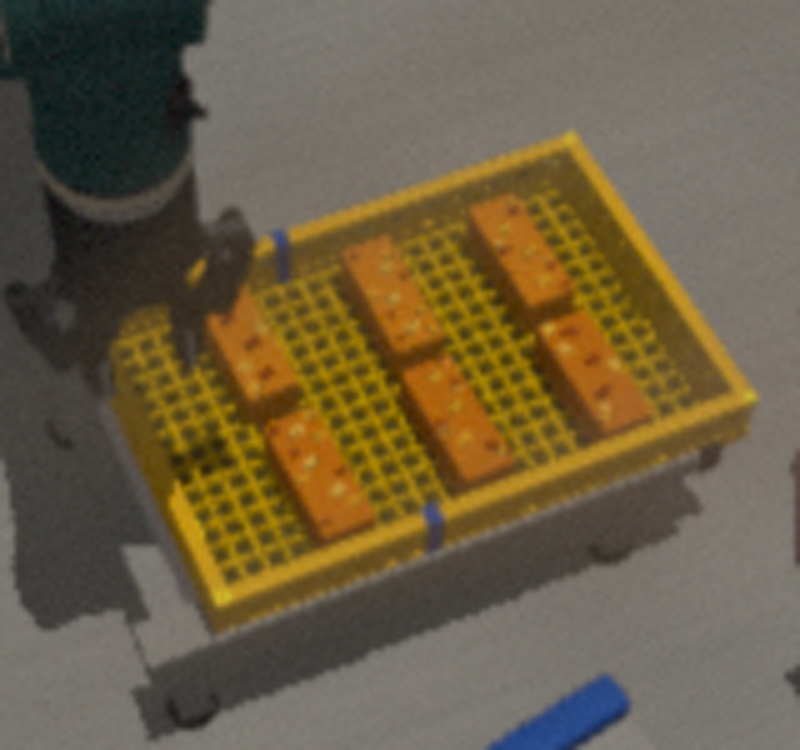

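View pics/r1T.png

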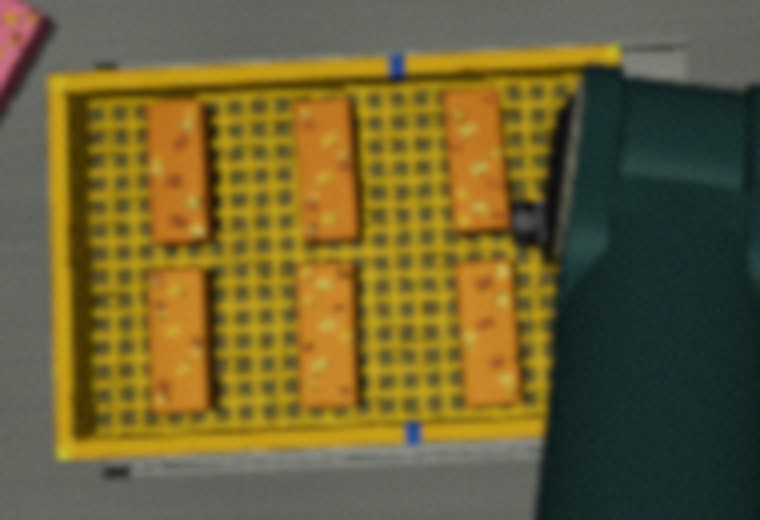

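```bash
python3 -m creep '[[-0.0017,-0.0043,0.02,0,0,0.005,0],[-0.0017,-0.0043,0.06,0,0,0.005,0],[-0.0017,-0.0043,0.09,0,0,0.005,0],[-0.0017,-0.0043,0.1,0,0,0.005,0],[-0.0017,-0.0043,0.1,0,0,0.005,0],[-0.0017,-0.0043,0.1,0,0,0.005,0]]'; python3 - <<'E'
from h import *
S=cam("scene");save(S,"r2S",(205,150,285,250),6);T=cam("top")
f=lambda k,x0,y0,P:[((x+.5)/k-.5+x0,(y+.5)/k-.5+y0) for x,y in P]
for n,u in zip(("far cap","near cap"),f(5,150,165,[(44,56),(52,565)])): print(n,onz(T,u,.106).round(4))
for n,u in zip(("far rear","near rear"),f(5,150,165,[(785,38),(807,527)])): print(n,onz(T,u,.106).round(4),onz(T,u,.09).round(4))
for n,u in zip(("blue far","blue near"),f(5,150,165,[(421,58),(441,517)])): print(n,onz(T,u,.135).round(4))
rows([.5544,-.0695,.094],(-.021,1))
E
```

```text
t: 19.75
ee_pos: [0.5551, -0.0708, 0.1378]
orientation: [0.031, -3.141, 0.0]
wrist_force: [-0.4, 0.2, 0.6]
gripper_width: 0.0427
far cap [0.6741 0.2636 0.106 ]
near cap [0.4157 0.2611 0.106 ]
far rear [ 0.6709 -0.1173  0.106 ] [ 0.6734 -0.119   0.09  ]
near rear [ 0.4239 -0.1176  0.106 ] [ 0.423  -0.1193  0.09  ]
blue far [0.6624 0.0676 0.135 ]
blue near [0.4354 0.0635 0.135 ]
t 19.85 pos [ 0.5557 -0.071   0.1387] F [-0.4  0.3 -0.5] w 0.043 shift [0.0027 0.0031 0.0894] turn [-0.0002  0.0032 -0.0033] deg 0.1
```

View pics/r2S.png

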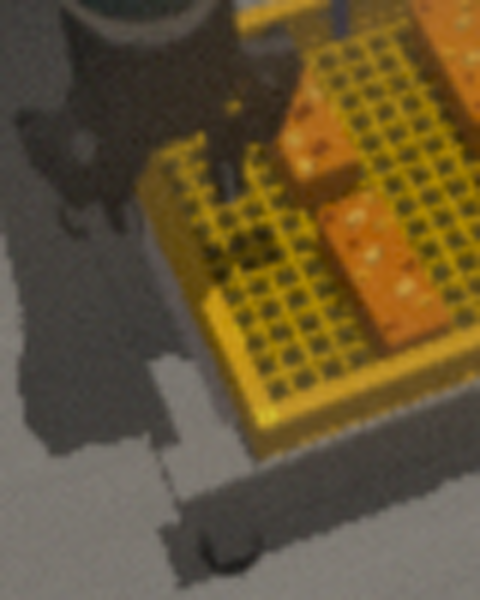

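```bash
python3 -m creep '[[0.0027,0.0031,0.02,0,0,-0.003,0],[0.0027,0.0031,0.045,0,0,-0.003,0],[0.0027,0.0031,0.07,0,0,-0.003,0],[0.0027,0.0031,0.085,0,0,-0.003,0],[0.0027,0.0031,0.09,0,0,-0.003,0],[0.0027,0.0031,0.09,0,0,-0.003,0]]'; python3 - <<'E'
from h import *
S=cam("scene");save(S,"r3S",(205,150,285,250),6)
rows([.5544,-.0695,.094],(-.021,1))
E
```

```text
t: 20.35
ee_pos: [0.5533, -0.0695, 0.0923]
orientation: [0.032, -3.14, -0.0]
wrist_force: [0.5, -1.0, 0.3]
gripper_width: 0.0426
t 20.4 pos [ 0.5537 -0.0696  0.0929] F [0.1 0.1 0.5] w 0.0427 shift [-0.0013  0.0001 -0.0022] turn [-0.0001  0.0001 -0.0008] deg 0.0
```

View pics/r3S.png

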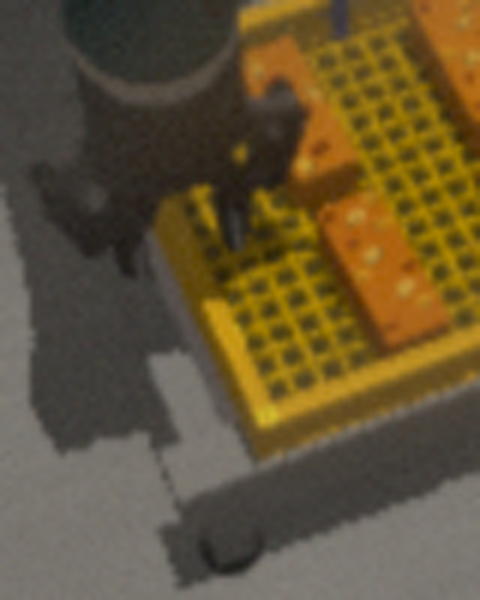

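```bash
python3 -m creep '[[0,0,0,0,0,0,-0.3],[0,0,0,0,0,0,-0.5],[0,0,0,0,0,0,-0.6],[0,0,0,0,0,0,-0.7],[0,0,0,0,0,0,-0.8],[0,0,0,0,0,0,-1],[0,0,0,0,0,0,-1],[0,0,0,0,0,0,-1],[0,0,0,0,0,0,-1]]'; python3 - <<'E'
from h import *
S=cam("scene");save(S,"r4S",(205,100,365,250),5)
rows([.5544-.0035,-.0695+.197,.0929],(-.018,1))
E
```

```text
t: 21.15
ee_pos: [0.5539, -0.0693, 0.0935]
orientation: [-0.032, 3.141, 0.001]
wrist_force: [-1.5, 0.8, 5.4]
gripper_width: 0.0106
t 21.2 pos [ 0.5539 -0.0694  0.0935] F [-1.6 -0.3  5.7] w 0.0109 shift [-0.002   0.3938  0.0013] turn [0.0006 0.0015 0.005 ] deg 0.2
```

View pics/r4S.png

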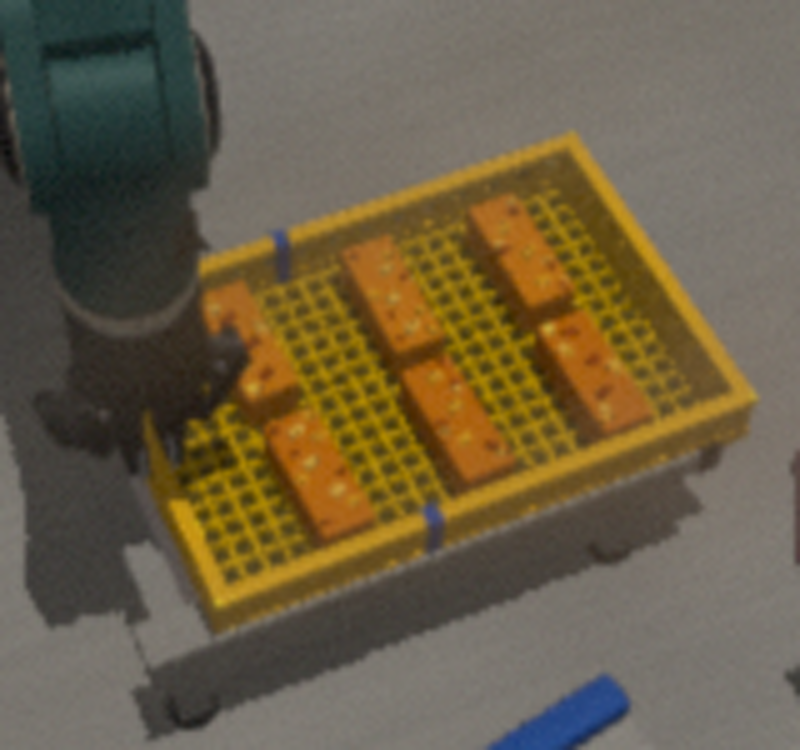

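```bash
python3 -m creep '[[0,0.001,0,0,0,0,-1],[0,0.004,0,0,0,0,-1],[0,0.008,0,0,0,0,-1],[0,0.013,0,0,0,0,-1],[0,0.018,0,0,0,0,-1],[0,0.023,0,0,0,0,-1],[0,0.028,0,0,0,0,-1],[0,0.033,0,0,0,0,-1],[0,0.037,0,0,0,0,-1],[0,0.04,0,0,0,0,-1]]'; python3 - <<'E'
from h import *
rows([.5544-.0035,-.0695+.197,.0929],(-.018,1))
E
```

```text
t: 22.03
ee_pos: [0.554, -0.0531, 0.0935]
orientation: [-0.029, 3.139, -0.006]
wrist_force: [0.6, -7.6, 4.5]
gripper_width: 0.0104
t 22.0333 pos [ 0.554  -0.0531  0.0935] F [ 0.6 -7.6  4.5] w 0.0104 shift [-5.000e-04  3.613e-01 -2.000e-04] turn [-0.0078  0.0041  0.0003] deg 0.3
```

Sliding smoothly, ~7 N friction. Continue.

```bash
python3 -m creep '[[0,0.005,0,0,0,0,-1],[0,0.011,0,0,0,0,-1],[0,0.018,0,0,0,0,-1],[0,0.026,0,0,0,0,-1],[0,0.034,0,0,0,0,-1],[0,0.042,0,0,0,0,-1],[0,0.05,0,0,0,0,-1],[0,0.058,0,0,0,0,-1],[0,0.066,0,0,0,0,-1],[0,0.074,0,0,0,0,-1]]'; python3 -m creep '[[0,0.008,0,0,0,0,-1],[0,0.016,0,0,0,0,-1],[0,0.024,0,0,0,0,-1],[0,0.032,0,0,0,0,-1],[0,0.04,0,0,0,0,-1],[0,0.048,0,0,0,0,-1],[0,0.056,0,0,0,0,-1],[0,0.063,0,0,0,0,-1],[0,0.068,0,0,0,0,-1],[0,0.07,0,0,0,0,-1]]';python3 - <<'E'
from h import *
rows([.5544-.0035,-.0695+.197,.0929],(-.018,1))
S=cam("scene");save(S,"s1S",(205,60,405,250),4);T=cam("top");save(T,"s1T",(95,160,325,290),3)
E
```

```text
t: 22.87
ee_pos: [0.5533, -0.0162, 0.0935]
orientation: [-0.028, 3.139, -0.006]
wrist_force: [-0.1, -9.2, 4.8]
gripper_width: 0.011
t: 23.7
ee_pos: [0.5527, 0.019, 0.0935]
orientation: [-0.028, 3.139, -0.006]
wrist_force: [0.5, -9.1, 5.1]
gripper_width: 0.011
t 23.7 pos [0.5527 0.019  0.0935] F [ 0.5 -9.1  5.1] w 0.011 shift [-0.0004  0.217   0.0004] turn [-0.0071  0.004   0.0003] deg 0.2
```

View pics/s1S.png

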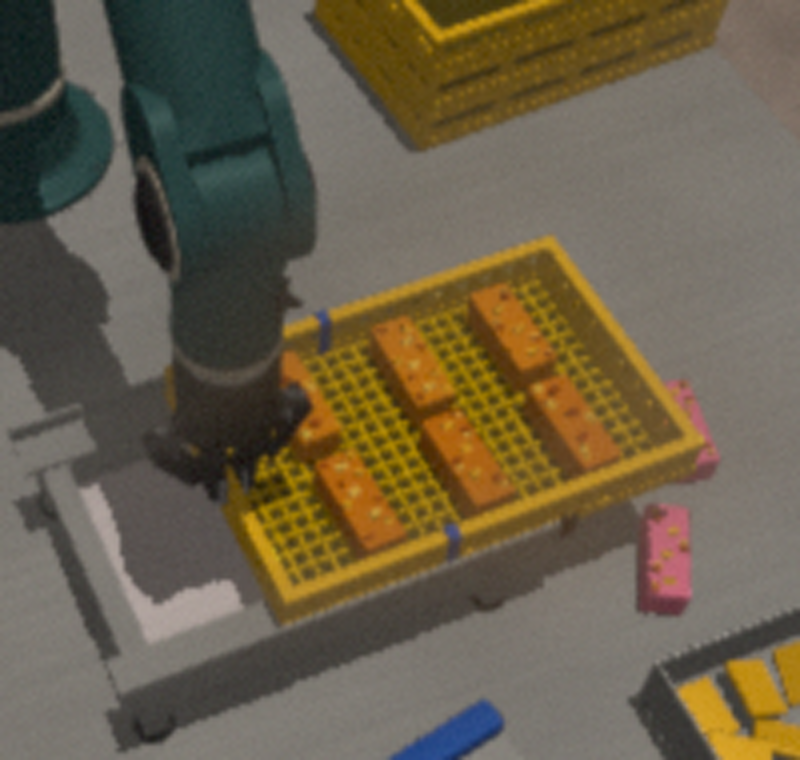

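View pics/s1T.png

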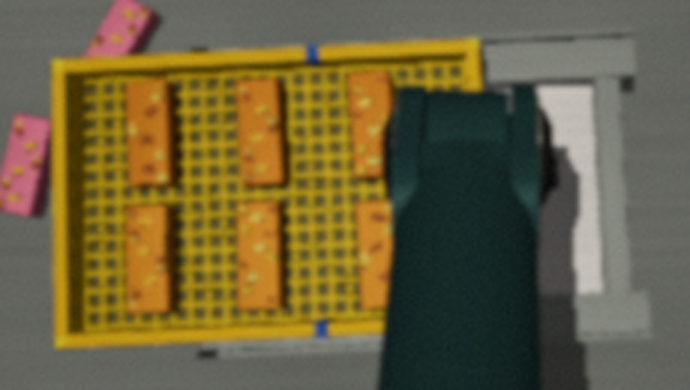

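```bash
python3 -m creep '[[0,0.005,0,0,0,0,-1],[0,0.012,0,0,0,0,-1],[0,0.02,0,0,0,0,-1],[0,0.028,0,0,0,0,-1],[0,0.036,0,0,0,0,-1],[0,0.044,0,0,0,0,-1],[0,0.052,0,0,0,0,-1],[0,0.06,0,0,0,0,-1],[0,0.068,0,0,0,0,-1],[0,0.076,0,0,0,0,-1]]'; python3 -m creep '[[0,0.008,0,0,0,0,-1],[0,0.016,0,0,0,0,-1],[0,0.024,0,0,0,0,-1],[0,0.032,0,0,0,0,-1],[0,0.04,0,0,0,0,-1],[0,0.048,0,0,0,0,-1],[0,0.056,0,0,0,0,-1],[0,0.063,0,0,0,0,-1],[0,0.068,0,0,0,0,-1],[0,0.07,0,0,0,0,-1]]';python3 - <<'E'
from h import *
rows([.5544-.0035,-.0695+.197,.0929],(-.018,1))
S=cam("scene");save(S,"s2S",(225,60,425,250),4);T=cam("top");save(T,"s2T",(65,160,265,290),4)
E
```

```text
t: 24.63
ee_pos: [0.552, 0.0565, 0.0935]
orientation: [-0.027, 3.14, -0.006]
wrist_force: [-0.1, -8.5, 5.9]
gripper_width: 0.0107
t: 25.47
ee_pos: [0.5513, 0.0917, 0.0935]
orientation: [-0.028, 3.14, -0.006]
wrist_force: [0.5, -10.0, 5.9]
gripper_width: 0.0105
t 25.4667 pos [0.5513 0.0917 0.0935] F [  0.5 -10.    5.9] w 0.0105 shift [-0.0004  0.0715  0.0009] turn [-0.0075  0.0034  0.0001] deg 0.2
```

View pics/s2S.png

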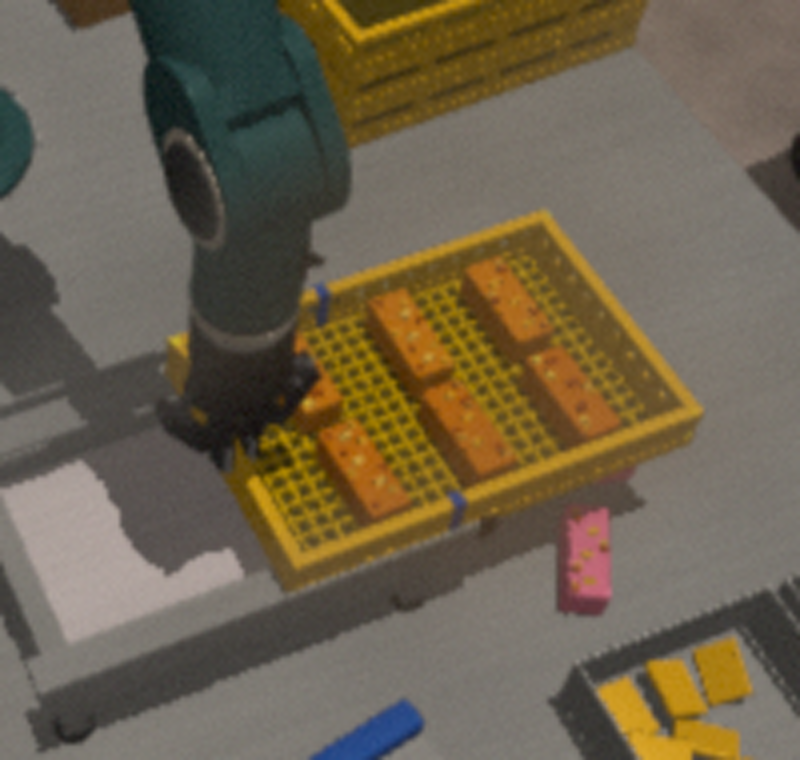

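View pics/s2T.png

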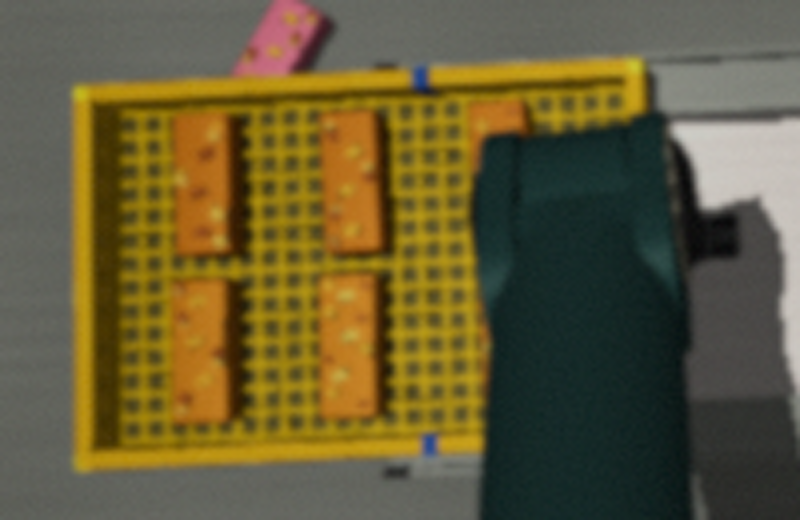

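```bash
python3 - <<'E'
from h import *
S=cam("scene");T=cam("top")
f=lambda k,x0,y0,P:[((x+.5)/k-.5+x0,(y+.5)/k-.5+y0) for x,y in P]
for n,u,z in zip(("capfar","capnear","bluefar","bluenear"),f(4,65,160,[(373,68),(382,472),(421,78),(430,444)]),(.106,.106,.135,.135)): print(n,onz(T,u,z).round(4))
# scene: blue near-far-side line bottom on outer wall, far side
save(S,"s2Sz",(325,170,365,215),14)
save(T,"s2Tz",(150,165,190,285),5)
E
```

```text
capfar [0.672 0.265 0.106]
capnear [0.4156 0.2608 0.106 ]
bluefar [0.6602 0.2283 0.135 ]
bluenear [0.4336 0.2248 0.135 ]
```

View pics/s2Sz.png

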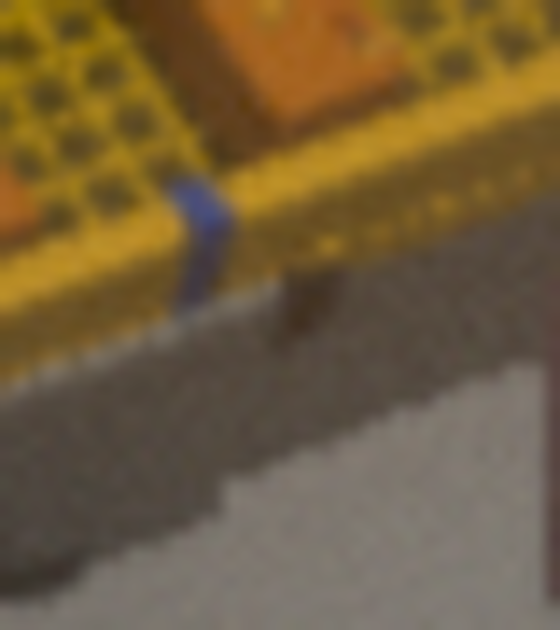

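View pics/s2Tz.png

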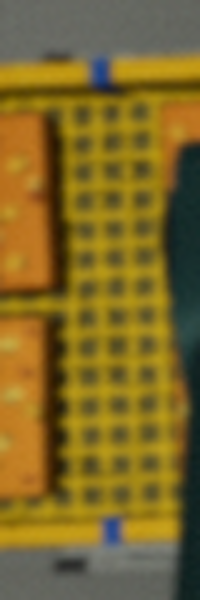

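```bash
python3 - <<'E'
from h import *
S=cam("scene")
g=lambda x,y:((x+.5)/14-.5+325,(y+.5)/14-.5+170)
def onx(d,uv,x):
    r=ray(d,uv);return d["c"]+r*(x-d["c"][0])/r[0]
for n,u,x in(("cap top R",(342,275),.677),("cap bot R",(325,325),.677),("cap top L",(290,275),.677),("blue top",(213,232),.667),("blue mid",(200,265),.667)): print(n,onx(S,g(*u),x).round(4))
rows([.5505,.1275,.093],(-.018,1))
E
```

```text
cap top R [0.677  0.2604 0.108 ]
cap bot R [0.677  0.2606 0.087 ]
cap top L [0.677  0.2455 0.117 ]
blue top [0.667  0.2295 0.1296]
blue mid [0.667  0.2287 0.1168]
t 25.7167 pos [0.5513 0.0919 0.0935] F [ 0.5 -7.   6.2] w 0.0104 shift [0.0004 0.0713 0.0008] turn [-0.0066  0.0036 -0.0002] deg 0.2
```

```bash
python3 -m creep '[[0,0.004,0,0,0,0,-1],[0,0.009,0,0,0,0,-1],[0,0.015,0,0,0,0,-1],[0,0.021,0,0,0,0,-1],[0,0.027,0,0,0,0,-1],[0,0.034,0,0,0,0,-1],[0,0.041,0,0,0,0,-1],[0,0.048,0,0,0,0,-1],[0,0.053,0,0,0,0,-1],[0,0.056,0,0,0,0,-1]]'; python3 -m creep '[[0,0,0,0,0,0,-1],[0,0,0,0,0,0,-1]]';python3 - <<'E'
from h import *
rows([.5505,.1275,.093],(-.018,1))
S=cam("scene");save(S,"s3Sz",(325,165,365,205),14);T=cam("top");save(T,"s3Ta",(140,165,190,200),14);save(T,"s3Tb",(140,260,190,290),14)
E
```

```text
t: 26.55
ee_pos: [0.5509, 0.1194, 0.0936]
orientation: [-0.028, 3.14, -0.006]
wrist_force: [0.1, -11.1, 7.7]
gripper_width: 0.0104
t: 26.72
ee_pos: [0.5509, 0.1196, 0.0936]
orientation: [-0.028, 3.14, -0.006]
wrist_force: [0.2, -8.5, 5.5]
gripper_width: 0.0105
t 26.7167 pos [0.5509 0.1196 0.0936] F [ 0.2 -8.5  5.5] w 0.0105 shift [0.0004 0.0157 0.0011] turn [-0.0072  0.0035 -0.0003] deg 0.2
```

View pics/s3Sz.png

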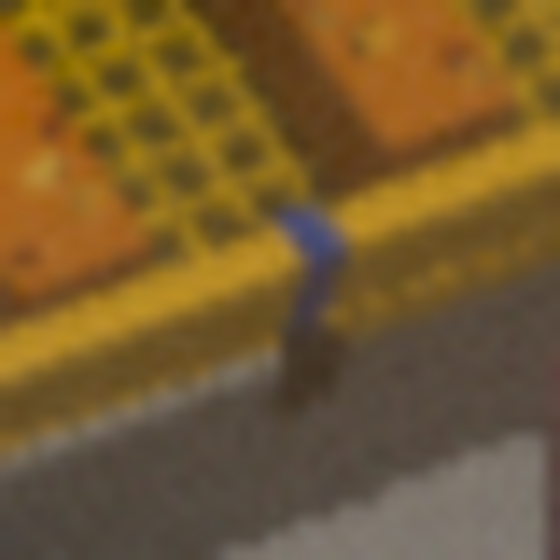

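View pics/s3Ta.png

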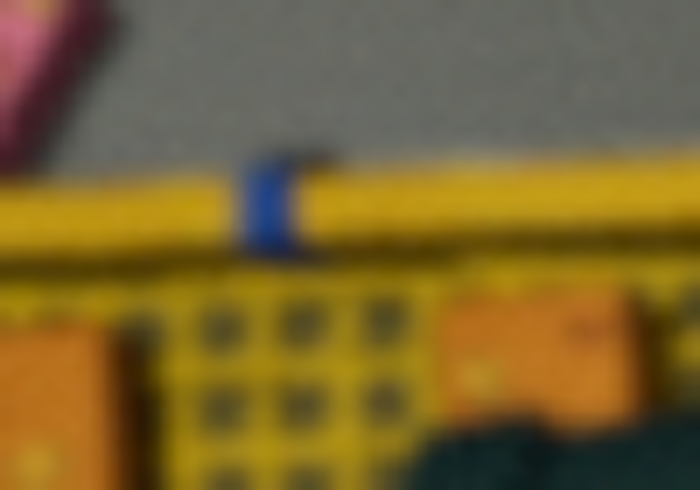

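View pics/s3Tb.png

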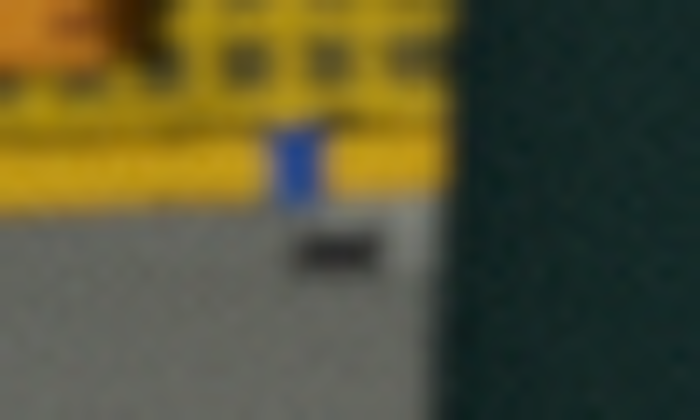

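```bash
python3 - <<'E'
from h import *
S=cam("scene");T=cam("top")
g=lambda x,y,x0,y0:((x+.5)/14-.5+x0,(y+.5)/14-.5+y0)
def onx(d,uv,x):
    r=ray(d,uv);return d["c"]+r*(x-d["c"][0])/r[0]
print("T far blue",onz(T,g(270,207,140,165),.135)," far cap L(from R-80)",onz(T,g(257,160,140,165),.106),"R",onz(T,g(337,160,140,165),.106))
print("T near blue",onz(T,g(298,168,140,260),.135)," near cap L",onz(T,g(298,252,140,260),.106),"R",onz(T,g(378,252,140,260),.106))
for n,u,x in(("cap R",(348,340),.677),("cap R low",(335,385),.677),("cap L low",(278,405),.677),("blue top",(322,248),.667),("blue low",(307,315),.667)): print(n,onx(S,g(*u,325,165),x).round(4))
E
```

```text
T far blue [0.66065714 0.25612724 0.135     ]  far cap L(from R-80) [0.67375536 0.26490379 0.106     ] R [0.67327027 0.25012235 0.106     ]
T near blue [0.43214125 0.2526001  0.135     ]  near cap L [0.41577706 0.25903685 0.106     ] R [0.41537948 0.24463069 0.106     ]
cap R [0.677  0.2616 0.1093]
cap R low [0.677  0.2625 0.0901]
cap L low [0.677  0.2479 0.0907]
blue top [0.667  0.2551 0.1359]
blue low [0.667  0.2572 0.1078]
```

```bash
python3 -m creep '[[0,0.002,0,0,0,0,-1],[0,0.005,0,0,0,0,-1],[0,0.008,0,0,0,0,-1],[0,0.011,0,0,0,0,-1],[0,0.013,0,0,0,0,-1],[0,0.0145,0,0,0,0,-1],[0,0.0145,0,0,0,0,-1],[0,0.0145,0,0,0,0,-1]]';python3 - <<'E'
from h import *
rows([.5505,.1275,.093],(-.018,1))
S=cam("scene");save(S,"s4Sz",(325,165,365,205),14);T=cam("top");save(T,"s4Ta",(140,165,190,200),14);save(T,"s4Tb",(140,260,190,290),14)
save(S,"s4S",(225,60,425,250),4);save(T,"s4T")
E
```

```text
t: 27.58
ee_pos: [0.5508, 0.1262, 0.0936]
orientation: [-0.027, 3.14, -0.007]
wrist_force: [0.0, -10.6, 7.5]
gripper_width: 0.0105
t 27.5833 pos [0.5508 0.1262 0.0936] F [  0.  -10.6   7.5] w 0.0105 shift [0.0005 0.0025 0.0012] turn [-0.0084  0.0034 -0.0011] deg 0.3
```

View pics/s4Sz.png

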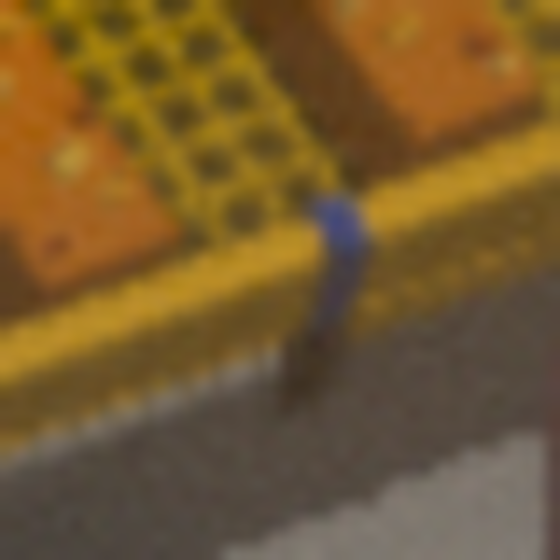

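View pics/s4Ta.png

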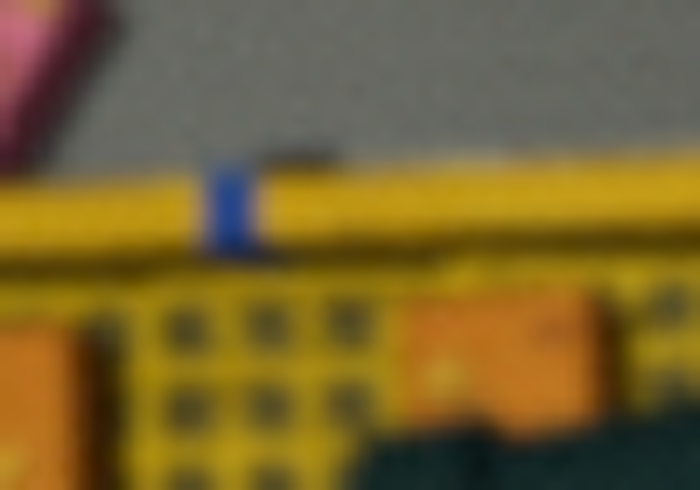

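View pics/s4Tb.png

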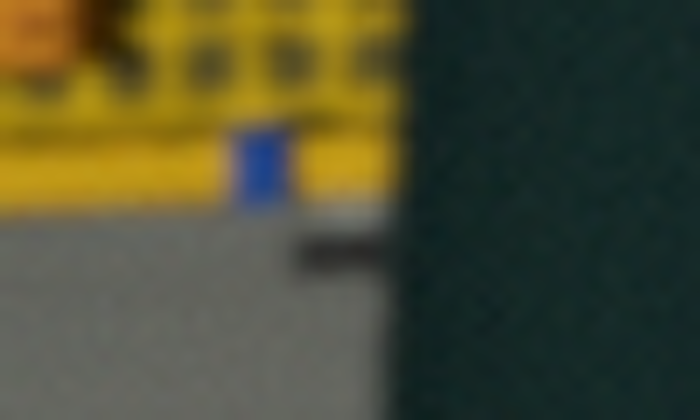

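View pics/s4S.png

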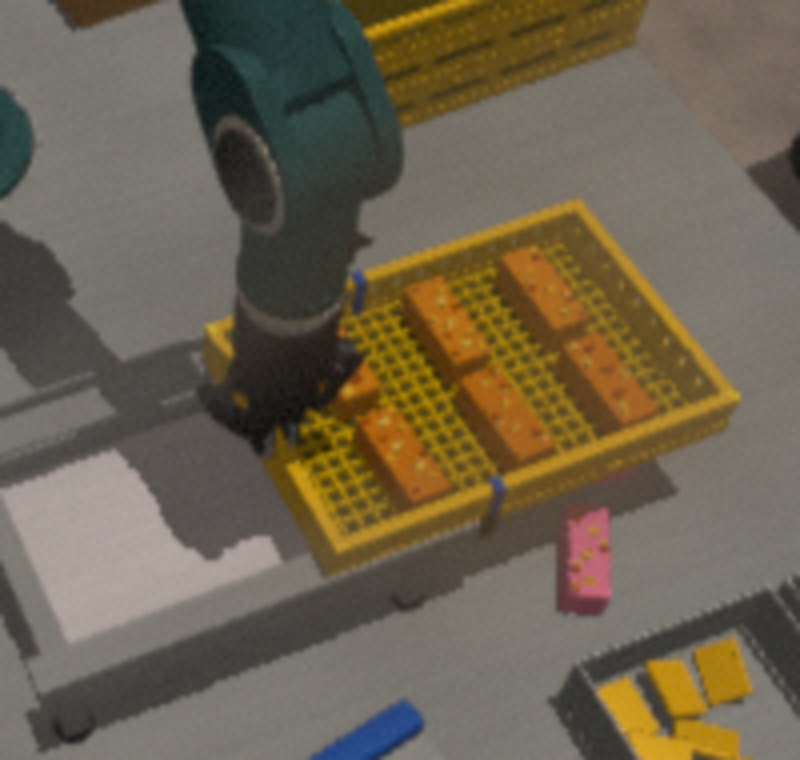

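View pics/s4T.png

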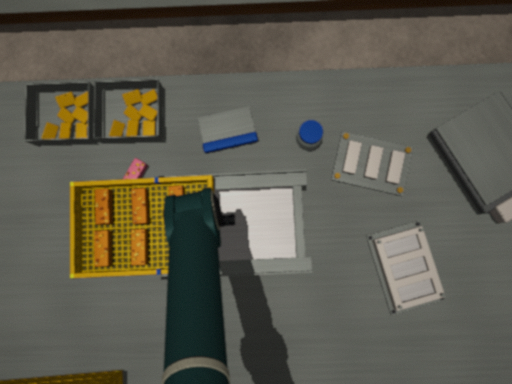

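```bash
python3 -m creep '[[0,0.0008,0,0,0,0,-1],[0,0.0014,0,0,0,0,-1],[0,0.0014,0,0,0,0,-1],[0,0.0014,0,0,0,0,-1],[0,0.0014,0,0,0,0,-1]]';python3 - <<'E'
from h import *
rows([.5505,.1275,.093],(-.018,1))
T=cam("top");S=cam("scene")
g=lambda x,y,k,x0,y0:((x+.5)/k-.5+x0,(y+.5)/k-.5+y0)
# blue rim marks by mask
for n,d,boxes in(("T",T,((150,170,165,182),(150,262,168,280))),):
    hsv=cv2.cvtColor(d["img"],cv2.COLOR_RGB2HSV);k=cv2.inRange(hsv,(105,110,40),(130,255,255))
    for x0,y0,x1,y1 in boxes:
        ys,xs=np.nonzero(k[y0:y1,x0:x1]); u=(xs.mean()+x0,ys.mean()+y0); print(n,np.round(u,1),onz(d,u,.135).round(4))
g14=lambda x,y,y0:((x+.5)/14-.5+140,(y+.5)/14-.5+y0)
print("caps",onz(T,g14(261,160,165),.106).round(4),onz(T,g14(297,252,260),.106).round(4))
save(S,"f",(225,60,425,250),4)
# level: leading rim corners two-view
save(T,"fT",(60,165,230,290),4)
E
```

```text
t: 28.1
ee_pos: [0.5508, 0.1262, 0.0937]
orientation: [-0.027, 3.14, -0.008]
wrist_force: [0.1, -11.1, 7.8]
gripper_width: 0.0106
t 28.1 pos [0.5508 0.1262 0.0937] F [  0.1 -11.1   7.8] w 0.0106 shift [0.0006 0.0025 0.0013] turn [-0.0097  0.0032 -0.002 ] deg 0.3
T [155.7 179.4] [0.6607 0.264  0.135 ]
T [158.1 271.8] [0.4316 0.2593 0.135 ]
caps [0.6737 0.2642 0.106 ] [0.4158 0.2592 0.106 ]
```

View pics/f.png

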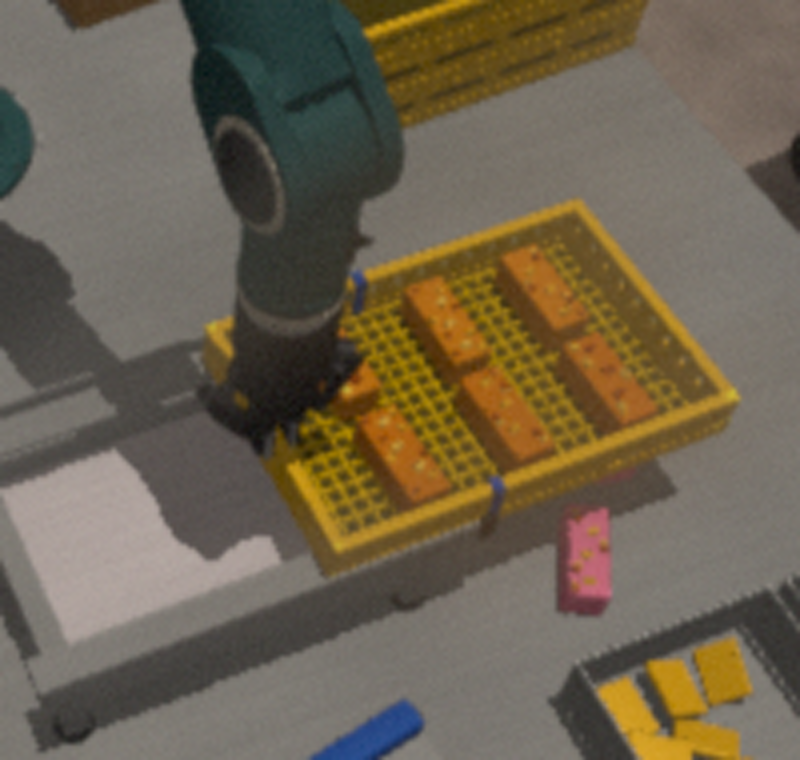

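View pics/fT.png

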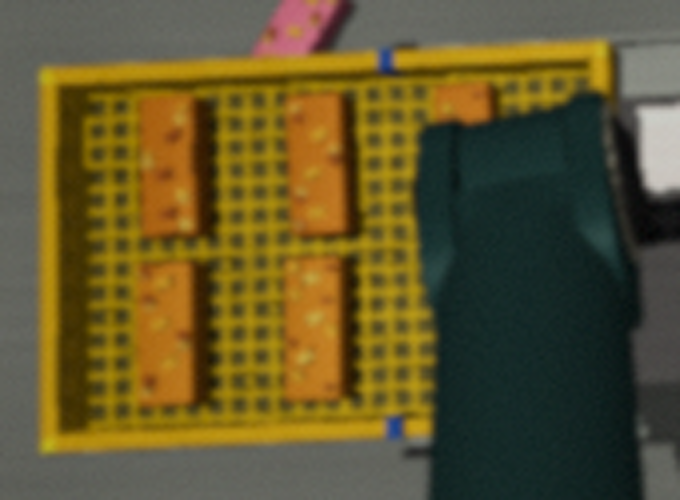

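```bash
python3 -m creep '[[0,-0.0006,0.001,0,0,0,-1],[0,-0.001,0.0018,0,0,0,-1],[0,-0.001,0.0018,0,0,0,-1],[0,-0.001,0.0018,0,0,0,-1],[0,-0.001,0.0018,0,0,0,-1],[0,-0.001,0.0018,0,0,0,-1]]';python3 - <<'E'
from h import *
rows([.5505,.1275,.093],(-.018,1))
T=cam("top");d=T
hsv=cv2.cvtColor(d["img"],cv2.COLOR_RGB2HSV);k=cv2.inRange(hsv,(105,110,40),(130,255,255))
for x0,y0,x1,y1 in((150,170,165,182),(150,262,168,280)):
    ys,xs=np.nonzero(k[y0:y1,x0:x1]); u=(xs.mean()+x0,ys.mean()+y0); print(np.round(u,1),onz(d,u,.135).round(4))
E
```

```text
t: 28.7
ee_pos: [0.5508, 0.1262, 0.0935]
orientation: [-0.027, 3.14, -0.006]
wrist_force: [-2.6, -10.8, 14.2]
gripper_width: 0.0107
t 28.7 pos [0.5508 0.1262 0.0935] F [ -2.6 -10.8  14.2] w 0.0107 shift [0.0006 0.0026 0.001 ] turn [-0.0082  0.0034 -0.0016] deg 0.3
[155.6 179.2] [0.6612 0.2644 0.135 ]
[158.1 271.8] [0.4316 0.2593 0.135 ]
```

Stable, pressed level onto the runners, and marks level with the runner ends. Handing in.

```bash
python3 -c "
from workcell import env
print(env.sign_off())"
```

```text
the job is handed in; nothing more can be done
None
```

The bar is in the empty place on the tray, and the tray is slid out with its blue marks at the runner ends. I handed the job in at about 29 s with the gripper still holding the rear wall.

**Bar placing:** I gripped the bar across its width, lifted it out of the mould and lowered it until it touched the mesh, then released it. It lies flat and lined up with the others, with about 16 mm clear on each side along its length.

**Tray position:** In the last overhead picture the marks read y = 264.4 mm (far) and 259.3 mm (near). The runner-end caps read 264.2 and 259.2 mm.

**Holding:** The wrist force at the end was about 14 N upward, so the rear end is pressed down on its runners. The tool tilt stayed within 0.3°. There is also about 11 N of leftover sideways push, held by the tray's friction.

**Other bars and bystanders:** In the last pictures four of the five bars could be seen in full in their places. The arm hides most of the fifth in both views. I saw no movement in the loose things on the table.

**Checks that failed or disagreed:**
- **First grasp:** It closed on nothing, because the shut fingertips sit about 21 mm behind the reported TCP, not 8 mm ahead of it. I found this by touching the top of the bar with the fingers shut and corrected for it.
- **Wrong carry move:** One carry move went the wrong way because of a sign slip, out to about x 0.58, y −0.54 m, and touched nothing.
- **Heights:** Heights from two views came out 3–6 mm below the text, and the two cameras differed by about 4 mm sideways. I averaged the cameras and confirmed the placing height by contact.
- **Final travel:** The scene camera put the last 7 mm of travel slightly shorter than the overhead camera did, by about 0.7 to 2 mm.

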